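# Square a stack of carrier plates and weigh it down

## Robot

A 6-joint arm with a two-finger parallel gripper is mounted at the origin on a cart in front of the work surface, level with it; the furniture and walls round the work are solid. World frame = base frame: x ahead of the robot, y to its left, z up, the work surface at z = 0. Lengths are in m, angles in rad, forces in N, time in s.
With the tool pointing down it reaches from about 0.35 to 0.875 m from the base axis. Payload 4.2 kg.
Tool frame: the origin (TCP) lies midway between the tips of the shut fingers; the grasp point (between the pads) lies 19 mm behind it (r.tcp_to_grasp is the distance from the TCP to the grasp point, in m); z points along the fingers, y is the line along which they close (so a half turn about z gives the same grasp; the last joint's range is limited). The gripper opens to 85 mm and grips with 20 to 120 N. Pads are 22 mm wide; open, the fingers measure 114 mm over their backs; the gripper's body (76 mm by 85 mm) begins 54 mm behind the grasp point. The pads swing forward as they close: fully open they stand 13 mm farther back than shut.
Start: joints at [-0.98, 0.385, 0.008, 0, -1.194, -0.259], TCP at [0.204, -0.591, 0.231] pointing down, gripper open.
Joint ranges: [-3.14, 3.14], [-1.21, 2.06], [-1.07, 1.41], [-3.16, 2.05], [-2.99, -0.16], [-3.1, 3.1]. Speed limits (rad/s): [2.79, 2.79, 3.14, 3.14, 3.14, 3.14].

## Interface

Orientations are given as a unit quaternion [w, x, y, z].
In Python, from plant import telemetry, vision, ticket, r gives the robot as it stands.
- The arm moves only by the tool play_rows, never from a script. Its argument "targets" is a list of rows, each a list of 2 entries, a list of its own where there are three numbers: the shift along the tool's x, y, z in m, then the turn about the tool's z in degrees. A call has exactly 5 rows; each row is the pose to reach, as a shift and turn from the pose commanded when the call began, along the tool's axes at that moment; what a row does not reach only later rows make up. A row lasts 1/12 s, in which the tool goes at most 41.7 mm and 7.16 degrees, less where a joint would pass 70% of its speed; a pose out of reach is approached as far as the arm can. A call with a gripper value outside its range is refused whole. "claw" is the opening, from 0 (shut) to 1 (fully open), set as the call begins (left out, the last holds). The fingers move at their own pace and stop on an object; "grip_force" is the grip in N (left out, the last holds). Time passes only in rows, so rows that repeat a pose let the fingers close, or fill a call up. It gives the time, the measured TCP pose, the force, the opening and the grip force at its end, in the units of the state.
- telemetry.sense(): the state, without advancing time (a new reading comes with each control period).
- vision.snapshot(name): name is "scene" or "top"; returns (picture, depth): 480x640x3 uint8, red, green, blue; 480x640 float32, m along the optical axis (not along the pixel's ray), 0 where there is no reading.
- vision.camera_info(name): a dict with "fov_y" (degrees; the focal length in pixels is half the picture's height over the tangent of half this angle, whatever the lens; pixels are square), "cx", "cy" (the principal point, pixels), "distortion" ([k1, k2, p1, p2, k3] as OpenCV has them; the pictures are not rectified), "origin" and "attitude" of the camera in the world. Camera axes: x right, y up, looking along -z (the intrinsics and any distortion apply to the point x, -y, -z); pixel columns grow to the right and rows downward; lengths in m; the calibration is good to about 2 mm. A picture is of the moment at which its call begins. camera_info takes no time and is no camera call.
- ticket.finish_job(): hands the job in; it is judged then, once.
The state is a dict: "clock": time; "q": joint angles; "qvel": joint speeds; "joint_torque": joint torques, N m; "ee_pos": TCP position; "orientation": TCP orientation; "wrist_force": force on the tool from outside, world axes, zero at the start; "torque": the same for the moment, N m; "gripper_width": finger opening in m; "finger_force": force on a finger pad.
Only numpy, scipy, OpenCV 4.12 (cv2) and the standard library are available. Lean on these libraries where they do the work, as an engineer would, in place of code of your own. Each camera call takes 0.05 s, during which the arm holds its last target. There are 200 camera calls.

## Task

Lay the spare white plate flat on top of the ragged stack of plates in the squaring jig, with its long side the same way as the others. Tap the stack from its two open sides until all four plates are flush with both metal fences, and then set the white block upright on the middle of the squared stack to hold it flat. Leave the tape roll, the marker and the petri dish where they are.

Things in the scene. Friction and masses are not known exactly. Their poses are not given: they have to be found in the camera images.
- jig: Fixed jig: grey base 8 mm thick (x -22 to +33, y -34.5 to +45.5 mm; plates overhang it on the open sides), metal fences on its far (+x) and left (+y) sides, 22 mm high above it, 8 mm thick; -x and -y sides open. Origin: on the bench, under the centre of a plate that is flush with both fences; z up. Stack of four: top 32 mm above the bench.
- far_fence (a point): Middle of the far fence's inner face (jig x +25 mm), at its top, 30 mm above the bench. The fence is in two pieces, jig y -56 to -18 and +18 to +45.5 mm, with a finger notch 36 mm wide between them (rounded ends). Axes as the jig's.
- left_fence (a point): Middle of the left fence's inner face (jig y +37.5 mm), at its top, 30 mm above the bench; the fence spans jig x -25 to +25 mm. Axes as the jig's.
- plate_0: Loose blue flat sample carrier plate 50 x 75 x 6 mm (x, y, z) with eight printed spots, 60 g; lowest in the ragged stack in the jig. Origin at the centre of its underside, long side along its y.
- plate_1: Loose white flat sample carrier plate 50 x 75 x 6 mm (x, y, z) with eight printed spots, 60 g; second in the ragged stack in the jig. Origin at the centre of its underside, long side along its y.
- plate_2: Loose blue flat sample carrier plate 50 x 75 x 6 mm (x, y, z) with eight printed spots, 60 g; third in the ragged stack in the jig. Origin at the centre of its underside, long side along its y.
- plate_3: The spare plate: the same carrier plate, white, 50 x 75 x 6 mm (x, y, z), lying flat by itself on the bench to the right of the jig. Origin at the centre of its underside, long side along its y.
- weight: White block with a dark slot on top, 62 x 52 x 44 mm (x, y, z; the slot runs along x), about 0.3 kg, the flattening weight; stands on the bench to the left of the jig. Origin at the centre of its underside.
- tape: Cream tape roll lying flat, 61 mm across, 25 mm high (bystander). Origin at the centre of its underside.
- marker: Black-and-white marker pen lying on the bench, 135 mm long, 13 mm thick (bystander). Origin under its middle.
- dish: Closed petri dish, reddish-brown inside, 61 mm across, 14 mm high (bystander). Origin at the centre of its underside.
Mind the look-alikes: they are no part of the job. Leave any blue look-alike of the weight alone. What is shaped like the plate_3 but brown or red is not meant.

How it is judged:
On the way:
1. all four plates lie squared in the jig, the spare plate on top, let go, and the block not yet on them (x of plate_0 in the frame of jig between -0.003 and 0.003 m and y of plate_0 in the frame of jig between -0.003 and 0.003 m and angle between the x axis of each of plate_0, plate_1, plate_2, plate_3 and the x axis of jig, either way round below 0.05 rad and angle between each of plate_0, plate_1, plate_2, plate_3's own z axis and vertical below 0.05 rad and x of plate_1 in the frame of jig between -0.003 and 0.003 m and y of plate_1 in the frame of jig between -0.003 and 0.003 m and x of plate_2 in the frame of jig between -0.003 and 0.003 m and y of plate_2 in the frame of jig between -0.003 and 0.003 m and x of plate_3 in the frame of jig between -0.003 and 0.003 m and y of plate_3 in the frame of jig between -0.003 and 0.003 m and z of plate_3 in the frame of jig between 0.0235 and 0.0285 m and contact force between the fingers and plate_0 below 0.1 N and contact force between the fingers and plate_1 below 0.1 N and contact force between the fingers and plate_2 below 0.1 N and contact force between the fingers and plate_3 below 0.1 N and linear speed of each of plate_0, plate_1, plate_2, plate_3 below 0.01 m/s and horizontal distance between weight and jig above 0.06 m), for 0.2 s.
At the end, for the whole second after the job is handed in: All four plates lie flat in the jig within 3 mm of flush with both fences and within 0.05 rad of square, the spare plate on top; the white block stands upright on the top plate, within 15 mm of its middle along each jig axis; all at rest (x of plate_0 in the frame of jig between -0.003 and 0.003 m and y of plate_0 in the frame of jig between -0.003 and 0.003 m and angle between the x axis of each of plate_0, plate_1, plate_2, plate_3 and the x axis of jig, either way round below 0.05 rad and angle between each of plate_0, plate_1, plate_2, plate_3, weight's own z axis and vertical below 0.05 rad and x of plate_1 in the frame of jig between -0.003 and 0.003 m and y of plate_1 in the frame of jig between -0.003 and 0.003 m and x of plate_2 in the frame of jig between -0.003 and 0.003 m and y of plate_2 in the frame of jig between -0.003 and 0.003 m and x of plate_3 in the frame of jig between -0.003 and 0.003 m and y of plate_3 in the frame of jig between -0.003 and 0.003 m and z of plate_3 in the frame of jig between 0.0235 and 0.0285 m and x of weight in the frame of jig between -0.015 and 0.015 m and y of weight in the frame of jig between -0.015 and 0.015 m and z of weight in the frame of jig between 0.029 and 0.035 m and linear speed of each of weight, plate_0, plate_1, plate_2, plate_3 below 0.01 m/s); the robot touches nothing.
It fails at once if the tape roll is moved by more than 3 cm (distance of tape from where it was at the start of the episode above 0.03 m).
It fails at once if the marker is moved by more than 3 cm (distance of marker from where it was at the start of the episode above 0.03 m).
It fails at once if the petri dish is moved by more than 3 cm (distance of dish from where it was at the start of the episode above 0.03 m).
It also fails if it takes over 72 s, if anything falls off the work surface, if the arm or the gripper's body presses on something with over 40 N, if the wrist force passes 120 N, or if a joint passes its speed limit or range.

## Working session

There is one attempt and no reset: what is moved stays moved. The work goes in short steps, Python scripts to look and compute and a tool call to move; the robot and the scene stay as the last step left them, time stands still between calls to the robot, and variables do not carry over. Pictures are saved under pics/ and viewed, at most 10 in all, crops included, and the job is handed in when it is done.

Besides the shell and the picture viewer there is one more tool, called after ">>>" by a JSON object that holds its "api" and its "payload", one argument or row to a line. play_rows: Moves the arm, as the interface text tells. Its arguments: {"type":"object","properties":{"targets":{"type":"array"},"claw":{"type":"number"},"grip_force":{"type":"number"}},"required":["targets"]}

```bash
ls; mkdir -p pics; python3 - <<'E'
from plant import telemetry, vision, ticket, r
import cv2, numpy as np
s=telemetry.sense(); print({k:np.round(v,4).tolist() for k,v in s.items()})
for n in("scene","top"):
    i=vision.camera_info(n); print(n,i)
    p,d=vision.snapshot(n); cv2.imwrite(f"pics/{n}0.png",p[:,:,::-1]); np.savez(f"{n}0.npz",p=p,d=d)
print(r.tcp_to_grasp)
E
```

```text
pics
{'clock': 0.0, 'q': [-0.9804, 0.3856, 0.0066, -0.0005, -1.194, -0.2586], 'qvel': [0.0009, 0.0006, 0.0002, 0.0003, 0.0024, 0.001], 'joint_torque': [0.0009, -39.2293, 18.8403, 4.1862, -0.0046, 0.0], 'ee_pos': [0.2034, -0.5904, 0.2302], 'orientation': [-0.0002, -0.1651, 0.9863, 0.0011], 'wrist_force': [-1.2842, -0.2955, 0.1002], 'torque': [0.0234, 0.0074, 0.0183], 'finger_force': 0.0, 'gripper_width': 0.0855}
scene {'fov_y': 54.68522059614765, 'cx': 319.8453958352929, 'cy': 241.86689623782604, 'distortion': array([-0.01471122,  0.        ,  0.        ,  0.        ,  0.        ]), 'origin': array([-0.20093091,  0.4014802 ,  0.93833061]), 'attitude': array([-0.48083401, -0.18157771,  0.31905419,  0.79626165])}
top {'fov_y': 48.126561739752596, 'cx': 326.6020664572166, 'cy': 241.23113458058853, 'distortion': array([-0.02603815,  0.        ,  0.        ,  0.        ,  0.        ]), 'origin': array([ 2.97309095e-01, -3.84168416e-04,  1.17412767e+00]), 'attitude': array([ 0.7061462 ,  0.07094382, -0.07303627, -0.70070695])}
0.0187
```

View pics/top0.png

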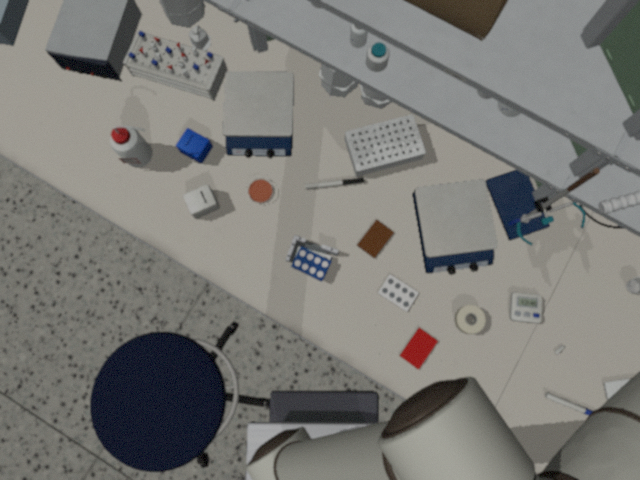

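View pics/scene0.png

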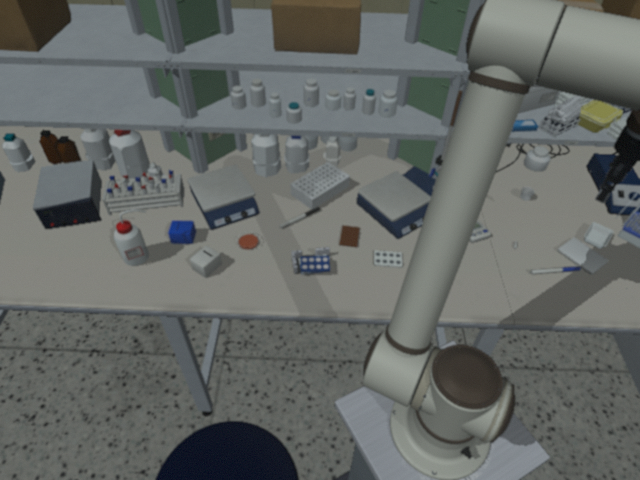

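Top view: white spare plate at about (399,292), with brown (376,238) and red (419,347) look-alikes. The jig stack is at (311,261). The white block with the dark slot is at (200,200), and its blue look-alike at (194,145). The dish is at (261,190), the marker at (335,183) and the tape at (471,319). By colour, the white plate and white block fit the description. I'll confirm with an enlarged crop and measure.

```bash
cat > h.py <<'E'
import numpy as np, cv2
from scipy.spatial.transform import Rotation as R
from plant import telemetry, vision, r
def cam(n):
    i=vision.camera_info(n); f=240/np.tan(np.radians(i["fov_y"]/2))
    K=np.array([[f,0,i["cx"]],[0,f,i["cy"]],[0,0,1]]); q=i["attitude"]
    Rm=R.from_quat([q[1],q[2],q[3],q[0]]).as_matrix()@np.diag([1,-1,-1])
    return K,np.array(i["distortion"]),Rm,np.array(i["origin"])
def ray(n,uv):
    K,D,Rm,o=cam(n); p=cv2.undistortPoints(np.float64(uv).reshape(-1,1,2),K,D).reshape(-1,2)
    return o,np.c_[p,np.ones(len(p))]@Rm.T
def onplane(n,uv,z):
    o,d=ray(n,uv); return o+d*((z-o[2])/d[:,2])[:,None]
def proj(n,P):
    K,D,Rm,o=cam(n); return cv2.projectPoints((np.atleast_2d(P)-o)@Rm,np.zeros(3),np.zeros(3),K,D)[0].reshape(-1,2)
def cloud(n,d):
    v,u=np.mgrid[:480,:640]; o,dr=ray(n,np.c_[u.ravel(),v.ravel()]); return (o+dr*d.reshape(-1,1)).reshape(480,640,3)
E
python3 - <<'E'
from h import *
t=np.load("top0.npz"); C=cloud("top",t["d"]); s=np.load("scene0.npz"); S=cloud("scene",s["d"])
for nm,uv in dict(jig=(311,261),p3=(399,292),wt=(200,200),blue=(194,145),brown=(376,238),dish=(261,190),tape=(471,310),mk=(335,183),bench=(350,270)).items():
    print(nm,C[uv[1],uv[0]].round(4),onplane("top",[uv],0)[0].round(3))
a=cv2.resize(t["p"][150:360,160:440],None,fx=2.85,fy=2.85,interpolation=2)
cv2.imwrite("pics/crop_t.png",a[:,:,::-1])
# rectified top view of the jig, at z .026, and scene one
a=cv2.resize(t["p"][230:290,275:355],None,fx=5,fy=5,interpolation=2);b=cv2.resize(s["p"][235:285,275:345],None,fx=5.7,fy=5.7,interpolation=2)
b=cv2.resize(b,(400,285)); c=np.zeros((300,800,3),np.uint8);c[:,:400]=a;c[:285,400:]=b
cv2.imwrite("pics/crop_j.png",c[:,:,::-1])
E
```

```text
jig [0.4909 0.0306 0.0255] [0.495 0.031 0.   ]
p3 [ 0.4271 -0.1614  0.0075] [ 0.428 -0.162  0.   ]
wt [0.6211 0.2745 0.0429] [0.633 0.285 0.   ]
blue [0.7488 0.2953 0.0422] [0.766 0.306 0.   ]
brown [ 0.5471 -0.1127  0.0064] [ 0.548 -0.113  0.   ]
dish [0.6554 0.1461 0.0085] [0.658 0.147 0.   ]
tape [ 0.3877 -0.3122  0.025 ] [ 0.39  -0.319  0.   ]
mk [ 0.6717 -0.0209  0.0135] [ 0.676 -0.021  0.   ]
bench [ 0.4761 -0.0552 -0.0021] [ 0.476 -0.055  0.   ]
```

View pics/crop_t.png

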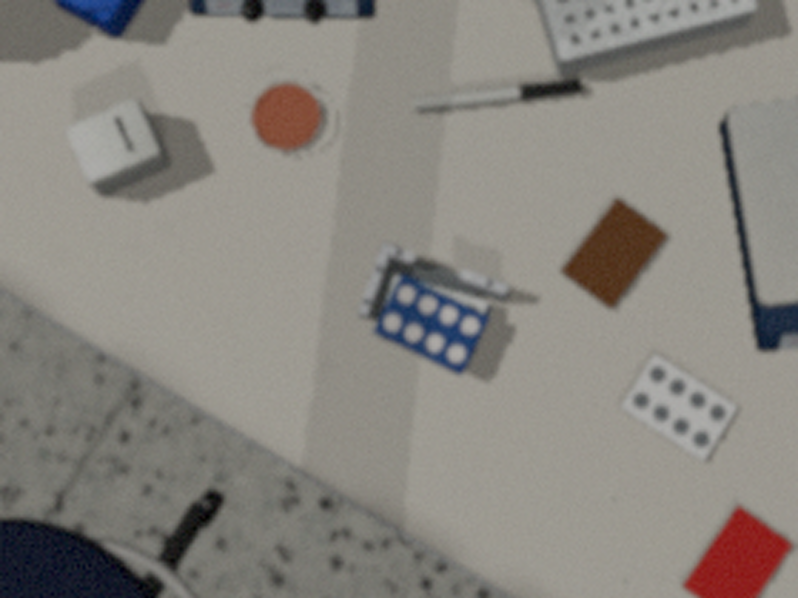

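View pics/crop_j.png

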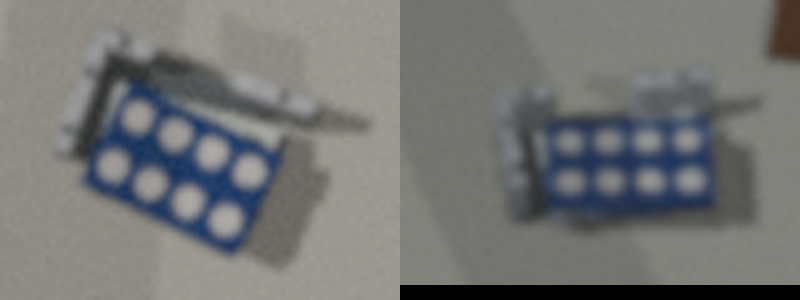

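The crop confirms the targets: the white plate with dark spots (full-image 399,292), the white slotted block (200,200), and the stack with a blue top, its bright fences at the upper-left. Next I'll measure their poses.

```bash
cat >> h.py <<'E'
def rect(n,p,m,z):
    m=cv2.morphologyEx(m.astype(np.uint8),cv2.MORPH_CLOSE,np.ones((7,7)))
    c=max(cv2.findContours(m,0,cv2.CHAIN_APPROX_NONE)[0],key=cv2.contourArea).reshape(-1,2)
    w=onplane(n,c,z)[:,:2]
    (cx,cy),(a,b),th=cv2.minAreaRect((w*1000).astype(np.float32))
    if a>b: th+=90
    # th = direction of short side
    return np.round([cx,cy,min(a,b),max(a,b),(th+90)%180-90],1)
def win(u0,u1,v0,v1):
    m=np.zeros((480,640),bool); m[v0:v1,u0:u1]=1; return m
E
python3 - <<'E'
from h import *
t=np.load("top0.npz"); s=np.load("scene0.npz")
for n,q,wj,wp,ww in(("top",t,(280,345,235,295),(372,425,268,318),(178,225,178,222)),("scene",s,(285,345,245,285),(365,410,245,272),(185,225,242,280))):
    p=q["p"].astype(int); R_,G,B=p[...,0],p[...,1],p[...,2]; g=p.mean(2)
    blue=(B-R_>35)&win(*wj); print(n,"blue",rect(n,p,blue,.026))
    print("p3",rect(n,p,(g>175)&win(*wp),.006), "bench g",np.median(g[win(*wp)]))
    C=cloud(n,q["d"])
    w=(C[...,2]>.036)&(C[...,2]<.055)&win(*ww); print("wt",rect(n,p,w,.044))
    w=(g>165)&win(*ww); print("wt bright",rect(n,p,w,.044))
    f=(C[...,2]>.022)&(C[...,2]<.04)&(B-R_<25)&win(wj[0]-5,wj[1]+5,wj[2]-10,wj[3])&(g>140)
    X=C[f]; print("fence n",len(X), "bench",np.median(g[win(*wj)]))
    np.save(f"f_{n}.npy",np.c_[np.argwhere(f)[:,::-1],X])
p=t["p"][230:290,280:350].mean(2).astype(int)
C=cloud("top",t["d"])[230:290,280:350,2]*1000
print("gray");
for row in p[4:40:1]: print(" ".join(f"{v:3d}" for v in row[5:70]))
E
```

```text
top blue [486.7  30.4  48.9  73.8 -25.9]Traceback (most recent call last):
  File "<stdin>", line 6, in <module>
  File "h.py", line 20, in rect
    c=max(cv2.findContours(m,0,cv2.CHAIN_APPROX_NONE)[0],key=cv2.contourArea).reshape(-1,2)
      ~~~^^^^^^^^^^^^^^^^^^^^^^^^^^^^^^^^^^^^^^^^^^^^^^^^^^^^^^^^^^^^^^^^^^^^
ValueError: max() iterable argument is empty
```

```bash
python3 - <<'E'
from h import *
for n,wj,wp,ww in(("top",(280,345,235,295),(372,425,268,318),(178,225,178,222)),("scene",(285,345,245,285),(365,410,245,272),(185,225,242,280))):
    q=np.load(n+"0.npz"); p=cv2.GaussianBlur(q["p"],(3,3),0).astype(int); R_,G,B=p[...,0],p[...,1],p[...,2]; g=p.mean(2)
    C=cloud(n,q["d"]); H=C[...,2]
    print(n,"bench/plate rgb",np.median(p[win(*wp)],0),np.percentile(g[win(*wp)],[10,50,80,90,97]))
    print("p3 h",rect(n,p,(H>.0035)&win(*wp),.006))
    bm=np.median(g[win(*wp)])
    for k in(12,20): 
        try: print("p3 c",k,rect(n,p,(R_-B<10)&(g>bm-60)&win(*wp),.006) if k==20 else rect(n,p,(g>bm+12)&win(*wp),.006))
        except Exception as e: print(e)
    print("blue",rect(n,p,(B-R_>35)&win(*wj),.026))
    print("wt h",rect(n,p,(H>.036)&(H<.055)&win(*ww),.044),"wt c",rect(n,p,(R_-B<8)&(g>bm)&win(*ww),.044), "hist H",np.median(H[win(*ww)&(H>.03)]))
q=np.load("top0.npz");p=q["p"][234:275,285:350].mean(2).astype(int)
for row in p: print("".join(f"{v//10:3d}" for v in row))
E
```

```text
top bench/plate rgb [155. 151. 143.] [140.         149.66666667 151.         160.33333333 167.        ]
p3 h [ 4.255e+02 -1.594e+02  1.048e+02  1.135e+02  4.000e-01]
p3 c 12 [ 426.  -158.5   45.5   69.5  -33.1]
p3 c 20 [ 425.  -162.    56.3   88.1  -32.6]
blue [486.5  30.5  46.9  73.8 -26.4]
wt h [622.1 276.4  52.6  60.9  24.9] wt c [623.2 279.2  47.   55.8  25. ] hist H 0.042246938618412555
scene bench/plate rgb [129. 130. 124.] [118.33333333 127.66666667 132.33333333 138.66666667 145.86      ]
p3 h [ 424.2 -161.4   92.3  110.4  -27.3]
p3 c 12 [ 426.  -157.9   48.5   66.8  -32.7]
p3 c 20 [ 425.9 -158.1   92.3  128.7  -27.3]
blue [481.7  33.2  46.   70.7 -22.4]
wt h [618.6 280.   54.5  63.9  25.4] wt c [608.8 296.4  66.6 115.4  60.3] hist H 0.04163186185263146
 13 13 13 13 13 13 13 13 13 13 13 13 13 13 13 13 13 13 13 13 13 13 14 13 13 13 14 14 15 14 15 15 15 14 14 13 13 13 14 14 14 14 14 14 14 14 15 15 15 14 15 15 14 14 15 14 15 15 14 15 14 15 15 14 15
 13 13 13 13 13 13 13 13 13 13 13 13 13 13 13 13 13 13 13 13 13 13 13 13 14 14 14 14 14 15 15 15 14 14 14 13 13 13 13 14 14 14 14 14 
[... 7006 characters left out ...]
6 16 15 11  8  9 11 13 13 13 11  8  6  6  6  8 10 10 10 10 10 10 10 10 10 11 13 14 14 15 14 14 15 14 15 15 14 15
 13 14 13 13 13 13 13 13 14 13 13 14 13 13 13 12 11 10  9  8  7  6  6  6  8 12 14 15 14 12 10  9 12 14 15 16 15 13 10  7  6  7  8 10 10 10 10 10 10 10 10 11 12 14 14 15 15 15 14 15 15 15 15 14 15
 13 13 13 13 13 14 14 14 13 13 13 13 14 14 13 13 13 12 11 11  9  8  7  6  7  9 11 13 12 10  8  9 13 16 16 16 16 14 11  8  6  7  9 10 10 10 10 10 10 10 10 11 13 14 15 15 15 15 14 14 15 14 14 15 15
 14 13 13 13 13 14 13 13 13 13 13 13 13 13 13 14 13 13 13 12 12 11 10  9  7  7  9  9  8  7  7 10 14 16 16 16 16 15 11  7  7  9  9 10 10 10 10 10 10 10 10 12 13 14 15 15 15 15 15 14 15 14 15 14 14
```

```bash
cat >> h.py <<'E'
def ortho(n,p,c,yaw,z,hx=60,hy=66,s=3):
    # picture up = local +x, left = local +y
    v,u=np.mgrid[:2*hx*s,:2*hy*s]; lx=(hx-v/s)/1000; ly=(hy-u/s)/1000
    a=np.radians(yaw); X=c[0]+lx*np.cos(a)-ly*np.sin(a); Y=c[1]+lx*np.sin(a)+ly*np.cos(a)
    uv=proj(n,np.c_[X.ravel(),Y.ravel(),np.full(X.size,z)]).astype(np.float32).reshape(*X.shape,2)
    return cv2.remap(p,uv[...,0],uv[...,1],cv2.INTER_CUBIC)
E
python3 - <<'E'
from h import *
c=(.4866,.0304); yaw=-25
o=[]
for n in("top","scene"):
    q=np.load(n+"0.npz"); im=ortho(n,q["p"],c,yaw,.030); im=cv2.convertScaleAbs(im,alpha=1.5,beta=-20)
    for k in range(-60,61,20): cv2.putText(im,str(k),(0,int((60-k)*3)),0,.35,(255,0,0)); cv2.putText(im,str(k),(int((66-k)*3),358),0,.35,(255,0,0))
    o.append(im)
    C=cloud(n,q["d"]).reshape(-1,3); a=np.radians(yaw); d=C[:,:2]-c
    L=np.c_[d@[np.cos(a),np.sin(a)],d@[-np.sin(a),np.cos(a)],C[:,2]]*1000
    k=(abs(L[:,0])<50)&(abs(L[:,1])<70); L=L[k]
    H,_,_=np.histogram2d(L[:,0],L[:,1],bins=[np.arange(-50,51,4),np.arange(-70,71,4)],weights=L[:,2]);N,_,_=np.histogram2d(L[:,0],L[:,1],bins=[np.arange(-50,51,4),np.arange(-70,71,4)])
    M=np.where(N>0,H/np.maximum(N,1),-9)
    print(n,"cols y:",68,"->",-68)
    for i in range(24,-1,-1): print(f"{-48+4*i:4d}|"+"".join(f"{int(round(v)):3d}" for v in M[i,::-1]))
cv2.imwrite("pics/ortho.png",np.hstack(o)[:,:,::-1])
E
```

```text
top cols y: 68 -> -68
  48| -1  2  0  2  4  2  2  3  0 -1  0  3  1  3  1  1  0  1 -9 32 32 31 31 31 29 29 30 23 -1  0 -2  0  2  0  0
  44|  1  3 -9 -9 -9 -9 -9 -9 16  3  6  0 10  9  8  7 11  8 32 32 32 30 30 32 27 30 24 19  2  0  1  0  2  0  0
  40|  0 -1 27 31 28 33 31 31 32 15  8  7  6  9 10 10  6  7 17 22 22 18 18 15 11 15  7  3  0  2  1 -2  3  0  0
  36|  1 -1 33 31 32 29 26 26 26 16  9  9  8  7  7  8  9  8  7  9  7  8  6  1  3  1  3  1  1 -2  0 -2 -2  1  1
  32|  1  2 32 28 20 18 14 16  8  8  9  8  9  8  7  6  6 10  8 19  9 19 21 20 20 18  2  1  1  1  0  1  0  0  0
  28|  1 -2 27 30 20  8  8  8 10  9  9 10 15  9 13 20 22 19 19 20 19 19 22 19 19 17  5  0  3  0  2  0 -1 -1 -1
  24|  1  2 -9 31 23  9  6 17 -9 25 22 22 29 22 21 24 23 23 23 21 23 24 22 20 23 16 -1 -1  0 -2  1 -1  1  2  0
  20|  1  1 29 31 28 12  7 20 27 23 29 27 28 25 26 24 26 24 25 27 26 27 28 27 28 25 22  0  0 -2  0  2  1  1 -1
  16| -1  2 -9 31 26  9 10 20 24 25 28 25 28 26 24 25 27 24 28 27 25 26 23 26 25 26 13 -1 -1  1  0 -1  0  0  1
  12|  1  2  6 34 31 14  7 19 26 27 28 27 27 26 26 26 26 26 27 24 29 28 25 28 2
[... 4436 characters left out ...]
  0-190-152
 -32|  0-305-454-190-506-152-380-305-151-381  0-255-383 -4 -1 -2-253-305-758-252-256  1-306-380-754-508-509  0-152-255-254-505-302-761-253
 -36|-379-255  0-380-191 -1-377  0-254-382-379-382  0-505-378-505-191 -2  1-380-763-188-380  0-507  0-192-382-382-382  0-758-378-381-382
 -40|-507-258-760  1 -9-456-456-252-509  0  0-381-510-380-253-383-383-192-252  0-381-379-758-379-154-381-255-507-189-508 -2  0-253-379-255
 -44| -1-152-254-253-458-253 -1-378 -1-381-505-256-255-256-188-190-382-255-507-303-381 -1-252-382 -9 -1  3  0-152  1-285-506 -1-127 -3
 -48|-506-766-380-253-510-381-379-507  0-380-188-754  0-256-256-192 -9-252 -2-255-302-509  0  0-252-506-251-380-508  0-764-191-378-381-257
```

View pics/ortho.png

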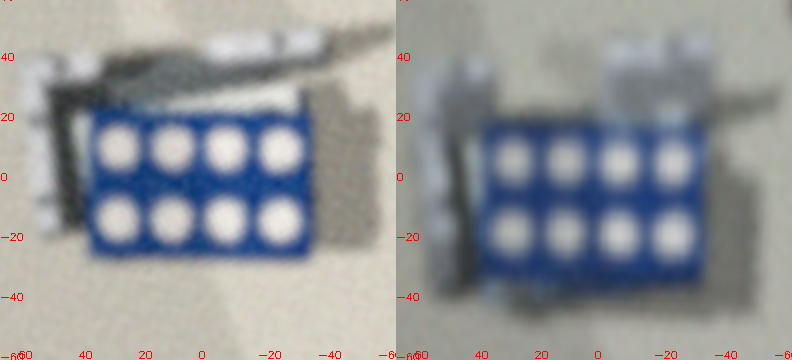

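The orthorectified view shows the fences as bright strips tilted about +6° from the drawn axes. That puts the jig yaw near -19° and the top blue plate about -7° from it. I'll refine this with profiles across the fence tops.

```bash
python3 - <<'E'
from h import *
c=(.4866,.0304); q=np.load("top0.npz")
for yaw in(-21,-20,-19,-18,-17):
    im=ortho("top",q["p"],c,yaw,.030,hx=70,hy=80,s=4).mean(2)
    X=lambda i:70-i/4; Y=lambda j:80-j/4
    m=(im>128)
    # sharpness of left fence profile: mean over local x -10..25 ; far right piece over local y -36..-16
    a=im[int((70-25)*4):int((70+8)*4),:].mean(0); b=im[:, int((80+10)*4):int((80+32)*4)].mean(1); b2=im[:,int((80-56)*4):int((80-42)*4)].mean(1)
    print(yaw,"grad L",np.abs(np.diff(a[60:160])).max().round(2),"far",np.abs(np.diff(b[40:220])).max().round(2))
    if yaw==-19:
        print("L y:",[(round(Y(j)),int(a[j])) for j in range(40,200,4)])
        print("F- x:",[(round(X(i)),int(b[i])) for i in range(40,220,4)])
        print("F+ x:",[(round(X(i)),int(b2[i])) for i in range(40,220,4)])
E
```

```text
-21 grad L 3.97 far 4.41
-20 grad L 4.03 far 4.29
-19 grad L 4.12 far 4.34
L y: [(70, 137), (69, 138), (68, 138), (67, 138), (66, 138), (65, 138), (64, 137), (63, 137), (62, 137), (61, 138), (60, 138), (59, 138), (58, 138), (57, 139), (56, 141), (55, 142), (54, 142), (53, 142), (52, 140), (51, 138), (50, 132), (49, 122), (48, 108), (47, 92), (46, 76), (45, 63), (44, 55), (43, 53), (42, 55), (41, 63), (40, 75), (39, 87), (38, 95), (37, 99), (36, 99), (35, 94), (34, 89), (33, 87), (32, 89), (31, 94)]
F- x: [(60, 137), (59, 136), (58, 137), (57, 137), (56, 137), (55, 137), (54, 137), (53, 137), (52, 137), (51, 137), (50, 137), (49, 138), (48, 141), (47, 144), (46, 147), (45, 149), (44, 151), (43, 152), (42, 150), (41, 147), (40, 139), (39, 129), (38, 117), (37, 103), (36, 92), (35, 83), (34, 80), (33, 81), (32, 85), (31, 95), (30, 110), (29, 126), (28, 141), (27, 152), (26, 157), (25, 157), (24, 151), (23, 142), (22, 128), (21, 111), (20, 95), (19, 83), (18, 77), (17, 80), (16, 88)]
F+ x: [(60, 138), (59, 138), (58, 138), (57, 137), (56, 137), (55, 137), (54, 138), (53, 138), (52, 138), (51, 138), (50, 136), (49, 134), (48, 132), (47, 131), (46, 132), (45, 134), (44, 136), (43, 138), (42, 139), (41, 139), (40, 137), (39, 133), (38, 129), (37, 124), (36, 120), (35, 116), (34, 113), (33, 113), (32, 113), (31, 111), (30, 109), (29, 104), (28, 100), (27, 96), (26, 93), (25, 93), (24, 96), (23, 101), (22, 105), (21, 109), (20, 111), (19, 113), (18, 113), (17, 113), (16, 114)]
-18 grad L 4.23 far 4.28
-17 grad L 4.26 far 4.21
```

```bash
cat >> h.py <<'E'
def pose():
    s=telemetry.sense(); q=s["orientation"]; M=R.from_quat([q[1],q[2],q[3],q[0]]).as_matrix()
    return np.array(s["ee_pos"]),np.degrees(np.arctan2(M[1,1],M[0,1])),M,s
def plan(wps):
    # wps: (x,y,z[m], psi[deg] world yaw of tool y, mm per row); prints calls of 5 rows (dx,dy,dz m, turn deg)
    P,psi,M,s=pose(); print("now",P.round(4),"psi",round(psi,1),"tilt",M[:,2].round(3),"t",s["clock"],"F",np.round(s["wrist_force"],1),"w",round(s["gripper_width"],4))
    path=[]
    cur=np.r_[P,psi]
    for x,y,z,a,v in wps:
        t=np.array([x,y,z,a]); t[3]=cur[3]+(a-cur[3]+180)%360-180
        n=max(1,int(np.ceil(max(np.linalg.norm(t[:3]-cur[:3])*1000/v,abs(t[3]-cur[3])/6.9))))
        path+=[cur+(t-cur)*k/n for k in range(1,n+1)]; cur=t
    while len(path)%5: path.append(cur)
    st=np.r_[P,psi]
    for i in range(0,len(path),5):
        a=np.radians(st[3]); X=np.array([-np.sin(a),np.cos(a),0]);Y=np.array([np.cos(a),np.sin(a),0]); rows=[]
        for p in path[i:i+5]:
            d=p[:3]-st[:3]; rows.append([[round(float(d@X),3),round(float(d@Y),3),round(float(-d[2]),3)],round(float(st[3]-p[3]))])
        l=rows[-1]; d=l[0]; e=st[:3]+d[0]*X+d[1]*Y; st=np.r_[e,st[2]-d[2],st[3]-l[1]]
        print(str(rows).replace(" ",""))
    print("end",st.round(4))
JO=np.array([.5022,.0358]); JY=-19.0
def jw(x,y):
    a=np.radians(JY); return JO+np.array([x*np.cos(a)-y*np.sin(a),x*np.sin(a)+y*np.cos(a)])/1000
E
python3 - <<'E'
from h import *
plan([(.426,-.158,.10,147,38),(.426,-.158,.03,147,20),(.426,-.158,-.001,147,8)])
E
```

```text
now [ 0.2035 -0.5904  0.2303] psi 109.0 tilt [-0.001  0.002 -1.   ] t 0.1 F [-0.2  0.2  0. ] w 0.0857
[[[-0.025,0.024,0.009],-3],[[-0.05,0.048,0.019],-5],[[-0.075,0.072,0.028],-8],[[-0.1,0.096,0.037],-11],[[-0.125,0.12,0.047],-14]]
[[[0.031,0.016,0.056],-125],[[0.062,0.032,0.065],-128],[[0.093,0.048,0.074],-131],[[0.124,0.064,0.084],-133],[[0.154,0.08,0.093],-136]]
[[[0.031,0.016,0.102],-139],[[0.062,0.032,0.112],-141],[[0.093,0.048,0.121],-144],[[0.124,0.064,0.13],-147],[[0.124,0.064,0.148],-147]]
[[[-0.0,0.0,0.165],-147],[[-0.0,0.0,0.183],-147],[[-0.0,0.0,0.2],-147],[[-0.0,0.0,0.208],-147],[[-0.0,0.0,0.216],-147]]
[[[-0.0,0.0,0.224],-147],[[-0.0,0.0,0.231],-147],[[-0.0,0.0,0.231],-147],[[-0.0,0.0,0.231],-147],[[-0.0,0.0,0.231],-147]]
end [ 4.258000e-01 -1.578000e-01  2.303000e-01 -7.000000e-04  1.470143e+02]
```

```bash
sed -i 's/np.r_\[e,st/np.r_[e[:2],st/' h.py; python3 - <<'E'
from h import *
plan([(.426,-.158,.10,147,38),(.426,-.158,.03,147,20),(.426,-.158,-.001,147,8)])
E
```

```text
now [ 0.2035 -0.5904  0.2303] psi 109.0 tilt [-0.001  0.002 -1.   ] t 0.1 F [-0.2  0.2  0. ] w 0.0857
[[[-0.025,0.024,0.009],-3],[[-0.05,0.048,0.019],-5],[[-0.075,0.072,0.028],-8],[[-0.1,0.096,0.037],-11],[[-0.125,0.12,0.047],-14]]
[[[-0.031,0.017,0.009],-2],[[-0.061,0.035,0.018],-5],[[-0.091,0.052,0.027],-8],[[-0.121,0.069,0.037],-10],[[-0.151,0.086,0.046],-13]]
[[[-0.034,0.01,0.009],-3],[[-0.067,0.02,0.019],-6],[[-0.1,0.03,0.028],-8],[[-0.133,0.04,0.037],-11],[[-0.133,0.04,0.055],-11]]
[[[-0.0,0.0,0.017],0],[[-0.0,0.0,0.035],0],[[-0.0,0.0,0.052],0],[[-0.0,0.0,0.06],0],[[-0.0,0.0,0.068],0]]
[[[-0.0,0.0,0.008],0],[[-0.0,0.0,0.015],0],[[-0.0,0.0,0.015],0],[[-0.0,0.0,0.015],0],[[-0.0,0.0,0.015],0]]
end [ 4.260000e-01 -1.584000e-01 -7.000000e-04  1.470031e+02]
```

>>> {"api": "play_rows", "payload": {
  "targets": [
    [[-0.025, 0.024, 0.009], -3],
    [[-0.05, 0.048, 0.019], -5],
    [[-0.075, 0.072, 0.028], -8],
    [[-0.1, 0.096, 0.037], -11],
    [[-0.125, 0.12, 0.047], -14]
  ],
  "claw": 0.8
}}

```text
clock: 0.52
ee_pos: [0.2829, -0.4352, 0.1836]
orientation: [-0.0, -0.285, 0.959, 0.0]
wrist_force: [1.7, -1.0, 0.4]
gripper_width: 0.0681
finger_force: 0.0
```

>>> {"api": "play_rows", "payload": {
  "targets": [
    [[-0.031, 0.017, 0.009], -2],
    [[-0.061, 0.035, 0.018], -5],
    [[-0.091, 0.052, 0.027], -8],
    [[-0.121, 0.069, 0.037], -10],
    [[-0.151, 0.086, 0.046], -13]
  ]
}}

```text
clock: 0.93
ee_pos: [0.3626, -0.2806, 0.1377]
orientation: [-0.0, -0.392, 0.92, 0.0]
wrist_force: [1.8, 0.3, -0.1]
gripper_width: 0.0683
finger_force: 0.0
```

>>> {"api": "play_rows", "payload": {
  "targets": [
    [[-0.034, 0.01, 0.009], -3],
    [[-0.067, 0.02, 0.019], -6],
    [[-0.1, 0.03, 0.028], -8],
    [[-0.133, 0.04, 0.037], -11],
    [[-0.133, 0.04, 0.055], -11]
  ]
}}

```text
clock: 1.35
ee_pos: [0.4303, -0.1554, 0.0844]
orientation: [0.003, -0.481, 0.877, -0.002]
wrist_force: [0.1, -0.1, -1.0]
gripper_width: 0.0686
finger_force: 0.0
```

```bash
python3 - <<'E'
from h import *
plan([(.426,-.158,.03,147,20),(.426,-.158,-.001,147,8)])
print(telemetry.sense()["q"])
E
```

```text
now [ 0.4303 -0.1554  0.0844] psi 147.5 tilt [ 0.006 -0.001 -1.   ] t 1.35 F [ 0.1 -0.1 -1. ] w 0.0686
[[[0.002,0.001,0.018],0],[[0.003,0.001,0.036],0],[[0.005,0.002,0.054],1],[[0.005,0.002,0.062],1],[[0.005,0.002,0.07],1]]
[[[-0.0,0.0,0.008],0],[[-0.0,0.0,0.015],0],[[-0.0,0.0,0.015],0],[[-0.0,0.0,0.015],0],[[-0.0,0.0,0.015],0]]
end [ 4.259000e-01 -1.585000e-01 -6.000000e-04  1.465001e+02]
[ 0.01077691  0.27655895 -0.59212432  0.00097629 -0.69597596 -0.57874757]
```

>>> {"api": "play_rows", "payload": {
  "targets": [
    [[0, 0, 0.017], 0],
    [[0, 0, 0.035], 0],
    [[0, 0, 0.052], 0],
    [[0, 0, 0.06], 0],
    [[0, 0, 0.06], 0]
  ]
}}

```text
clock: 1.77
ee_pos: [0.4246, -0.1588, 0.0216]
orientation: [-0.002, -0.477, 0.879, 0.001]
wrist_force: [-0.1, -0.2, 0.4]
gripper_width: 0.0686
finger_force: 0.0
```

```bash
python3 - <<'E'
from h import *
plan([(.426,-.158,-.001,147,8)])
p,d=vision.snapshot("top"); cv2.imwrite("pics/a1.png",cv2.resize(p[220:370,330:490],None,fx=4,fy=4,interpolation=2)[:,:,::-1])
E
```

```text
now [ 0.4246 -0.1588  0.0216] psi 147.0 tilt [-0.005  0.    -1.   ] t 1.7667 F [-0.1 -0.2  0.4] w 0.0686
[[[-0.0,-0.0,0.008],0],[[-0.001,-0.001,0.015],0],[[-0.001,-0.001,0.023],0],[[-0.001,-0.001,0.023],0],[[-0.001,-0.001,0.023],0]]
end [ 4.260000e-01 -1.585000e-01 -1.400000e-03  1.469944e+02]
```

View pics/a1.png

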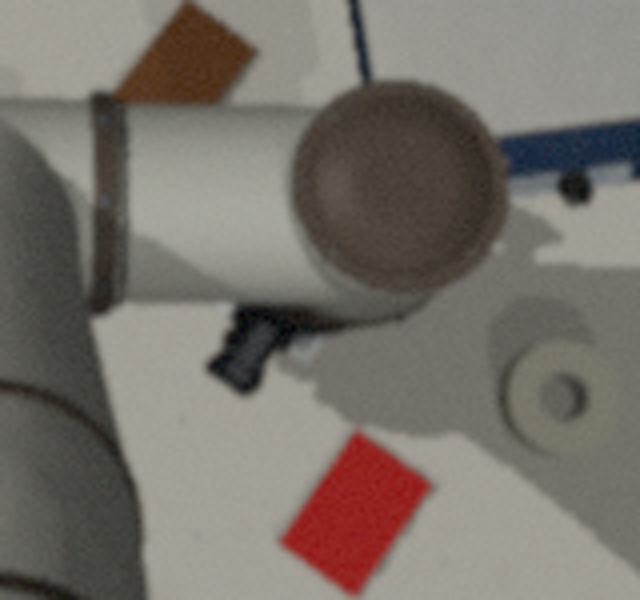

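>>> {"api": "play_rows", "payload": {
  "targets": [
    [[0, 0, 0.008], 0],
    [[0, 0, 0.015], 0],
    [[0, 0, 0.02], 0],
    [[0, 0, 0.023], 0],
    [[0, 0, 0.023], 0]
  ]
}}

```text
clock: 2.23
ee_pos: [0.4256, -0.1589, -0.0003]
orientation: [-0.001, -0.477, 0.879, 0.0]
wrist_force: [-0.3, 1.3, -0.6]
gripper_width: 0.0685
finger_force: 0.0
```

>>> {"api": "play_rows", "payload": {
  "targets": [
    [[0, 0, 0], 0],
    [[0, 0, 0], 0],
    [[0, 0, 0], 0],
    [[0, 0, 0], 0],
    [[0, 0, 0], 0]
  ],
  "claw": 0.3,
  "grip_force": 40
}}

```text
clock: 2.65
ee_pos: [0.4263, -0.1589, 0.0009]
orientation: [0.0, -0.477, 0.879, -0.0]
wrist_force: [-0.7, 0.6, 6.5]
gripper_width: 0.048
finger_force: 41.0
```

>>> {"api": "play_rows", "payload": {
  "targets": [
    [[0, 0, 0], 0],
    [[0, 0, 0], 0],
    [[0, 0, 0], 0],
    [[0, 0, 0], 0],
    [[0, 0, 0], 0]
  ]
}}

```text
clock: 3.07
ee_pos: [0.4263, -0.1589, 0.0009]
orientation: [0.0, -0.477, 0.879, -0.0]
wrist_force: [-1.4, 0.2, 5.8]
gripper_width: 0.0478
finger_force: 41.0
```

```bash
python3 - <<'E'
from h import *
x,y=jw(-5,-3); print(x,y)
plan([(.426,-.1585,.03,147,8),(.426,-.1585,.085,147,22),(x,y,.085,161,22)])
E
```

```text
0.4964957026586319 0.034591285045487835
now [ 0.4263 -0.1589  0.0009] psi 147.0 tilt [ 0.001 -0.    -1.   ] t 3.0667 F [-1.4  0.2  5.8] w 0.0478
[[[-0.0,0.0,-0.007],0],[[-0.0,0.0,-0.015],0],[[-0.0,0.0,-0.022],0],[[-0.0,0.001,-0.029],0],[[-0.0,0.001,-0.047],0]]
[[[-0.0,-0.0,-0.019],0],[[-0.0,-0.0,-0.037],0],[[-0.02,0.004,-0.037],-1],[[-0.04,0.009,-0.037],-3],[[-0.06,0.013,-0.037],-4]]
[[[-0.021,0.003,-0.0],-2],[[-0.041,0.007,-0.0],-3],[[-0.061,0.01,-0.0],-4],[[-0.082,0.013,-0.0],-6],[[-0.102,0.016,-0.0],-7]]
[[[-0.02,0.001,-0.0],-2],[[-0.041,0.002,-0.0],-3],[[-0.041,0.002,-0.0],-3],[[-0.041,0.002,-0.0],-3],[[-0.041,0.002,-0.0],-3]]
end [4.96100e-01 3.48000e-02 8.49000e-02 1.61026e+02]
```

>>> {"api": "play_rows", "payload": {
  "targets": [
    [[0, 0, -0.007], 0],
    [[0, 0, -0.015], 0],
    [[0, 0, -0.022], 0],
    [[0, 0, -0.029], 0],
    [[0, 0, -0.047], 0]
  ]
}}

```text
clock: 3.48
ee_pos: [0.4247, -0.1587, 0.0469]
orientation: [-0.001, -0.477, 0.879, 0.001]
wrist_force: [-0.6, -0.5, 0.5]
gripper_width: 0.0474
finger_force: 41.4
```

>>> {"api": "play_rows", "payload": {
  "targets": [
    [[0, 0, -0.019], 0],
    [[0, 0, -0.037], 0],
    [[-0.02, 0.004, -0.037], -1],
    [[-0.04, 0.009, -0.037], -3],
    [[-0.06, 0.013, -0.037], -4]
  ]
}}

```text
clock: 3.9
ee_pos: [0.4481, -0.1009, 0.0855]
orientation: [0.001, -0.508, 0.862, -0.0]
wrist_force: [-0.4, -0.0, -0.4]
gripper_width: 0.0478
finger_force: 41.4
```

>>> {"api": "play_rows", "payload": {
  "targets": [
    [[-0.021, 0.003, 0], -2],
    [[-0.041, 0.007, 0], -3],
    [[-0.061, 0.01, 0], -4],
    [[-0.082, 0.013, 0], -6],
    [[-0.102, 0.016, 0], -7]
  ]
}}

```text
clock: 4.32
ee_pos: [0.4835, -0.0034, 0.085]
orientation: [0.0, -0.56, 0.829, -0.0]
wrist_force: [0.1, -0.6, -0.9]
gripper_width: 0.0477
finger_force: 41.4
```

>>> {"api": "play_rows", "payload": {
  "targets": [
    [[-0.02, 0.001, 0], -2],
    [[-0.041, 0.002, 0], -3],
    [[-0.041, 0.002, 0], -3],
    [[-0.041, 0.002, 0], -3],
    [[-0.041, 0.002, 0], -3]
  ]
}}

```text
clock: 4.73
ee_pos: [0.4962, 0.034, 0.0845]
orientation: [-0.0, -0.581, 0.814, 0.0]
wrist_force: [-0.0, 0.1, -1.6]
gripper_width: 0.0478
finger_force: 41.4
```

```bash
python3 - <<'E'
from h import *
x,y=jw(-5,-3)
plan([(x,y,.045,161,15),(x,y,.0275,161,5)])
p,d=vision.snapshot("top"); a=cv2.resize(p[215:295,260:360],None,fx=4,fy=4,interpolation=2)
p,d=vision.snapshot("scene"); b=cv2.resize(p[225:305,270:370],None,fx=4,fy=4,interpolation=2)
cv2.imwrite("pics/a2.png",np.hstack([a,b])[:,:,::-1])
E
```

```text
now [0.4962 0.034  0.0845] psi 161.0 tilt [-0.001 -0.    -1.   ] t 4.7333 F [-0.   0.1 -1.6] w 0.0478
[[[-0.0,-0.0,0.013],0],[[-0.0,-0.0,0.026],0],[[-0.001,-0.0,0.039],0],[[-0.001,-0.0,0.044],0],[[-0.001,-0.0,0.048],0]]
[[[0.0,-0.0,0.005],0],[[0.0,-0.0,0.009],0],[[0.0,-0.0,0.009],0],[[0.0,-0.0,0.009],0],[[0.0,-0.0,0.009],0]]
end [4.965000e-01 3.490000e-02 2.750000e-02 1.609921e+02]
```

View pics/a2.png

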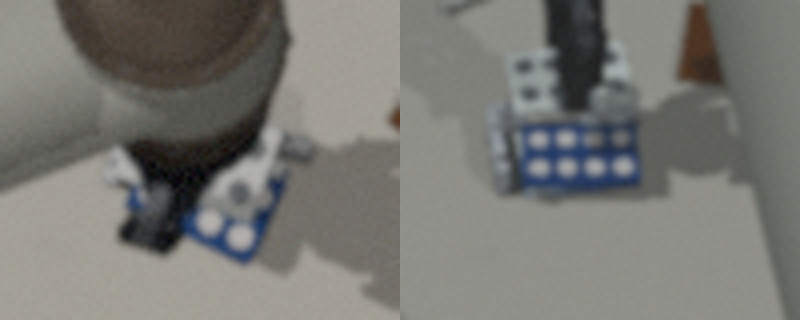

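The held white plate is above the stack in both views, partly hidden by the wrist in the top view. I'll check its level and placement from depth.

```bash
python3 - <<'E'
from h import *
x,y=jw(-5,-3); a=np.radians(JY)
for n in("scene","top"):
    p,d=vision.snapshot(n); C=cloud(n,d); q=(C[...,:2]-JO)*1000
    L=np.stack([q@[np.cos(a),np.sin(a)],q@[-np.sin(a),np.cos(a)],C[...,2]*1000],-1)
    g=p.astype(int).mean(2)
    k=(L[...,2]>76)&(L[...,2]<102)&(abs(L[...,0])<45)&(abs(L[...,1])<60)&(d>0)
    P=L[k]; print(n,len(P))
    for s in np.arange(-50,51,10):
        t=P[(abs(P[:,1]-s)<5)]
        if len(t)>3: print(int(s),len(t),"x",np.percentile(t[:,0],[3,97]).round(),"z",np.median(t[:,2]).round(1))
    print("y ext",np.percentile(P[:,1],[1,99]).round(1))
E
```

```text
scene 325
-40 38 x [-30.  21.] z 88.8
-30 54 x [-29.  16.] z 89.2
-20 20 x [-31. -18.] z 88.7
-10 8 x [-43. -33.] z 98.6
0 10 x [-42.   8.] z 98.6
10 68 x [-34.  20.] z 89.4
20 63 x [-31.  19.] z 89.1
30 64 x [-29.  17.] z 88.9
y ext [-40.1  34.1]
top 249
-40 84 x [-28.  19.] z 89.3
-30 85 x [-29.  14.] z 90.1
-20 42 x [-29. -11.] z 89.6
-10 4 x [-41. -28.] z 93.8
20 11 x [-29. -22.] z 89.6
30 23 x [-29. -18.] z 89.6
y ext [-41.7  32.3]
```

>>> {"api": "play_rows", "payload": {
  "targets": [
    [[0, 0, 0.013], 0],
    [[0, 0, 0.026], 0],
    [[0, 0, 0.039], 0],
    [[0, 0, 0.044], 0],
    [[0, 0, 0.048], 0]
  ]
}}

```text
clock: 5.35
ee_pos: [0.4964, 0.0337, 0.0358]
orientation: [-0.001, -0.58, 0.814, 0.0]
wrist_force: [0.9, -0.6, 0.2]
gripper_width: 0.0476
finger_force: 41.4
```

>>> {"api": "play_rows", "payload": {
  "targets": [
    [[0, 0, 0.004], 0],
    [[0, 0, 0.007], 0],
    [[0, 0, 0.009], 0],
    [[0, 0, 0.009], 0],
    [[0, 0, 0.009], 0]
  ]
}}

```text
clock: 5.77
ee_pos: [0.497, 0.0344, 0.0275]
orientation: [0.0, -0.581, 0.814, -0.0]
wrist_force: [0.4, 0.5, 0.1]
gripper_width: 0.0479
finger_force: 41.4
```

>>> {"api": "play_rows", "payload": {
  "targets": [
    [[0, 0, 0], 0],
    [[0, 0, 0], 0],
    [[0, 0, 0], 0],
    [[0, 0, 0], 0],
    [[0, 0, 0], 0]
  ],
  "claw": 0.75
}}

```text
clock: 6.18
ee_pos: [0.4969, 0.0344, 0.0275]
orientation: [0.0, -0.581, 0.814, -0.0]
wrist_force: [0.6, -0.3, -0.0]
gripper_width: 0.0638
finger_force: 0.0
```

```bash
python3 - <<'E'
from h import *
P=pose()[0]; x,y=jw(-78,0)
plan([(P[0],P[1],.09,161,20),(x,y,.09,71,30),(x,y,.03,71,20),(x,y,.003,71,10)])
print(telemetry.sense()["q"])
E
```

```text
now [0.4969 0.0344 0.0275] psi 161.0 tilt [ 0.  0. -1.] t 6.1833 F [ 0.6 -0.3 -0. ] w 0.0638
[[[0.0,0.0,-0.016],0],[[0.0,0.0,-0.031],0],[[0.0,0.0,-0.047],0],[[0.0,0.0,-0.063],0],[[-0.0,0.005,-0.063],6]]
[[[0.0,0.006,0.0],7],[[0.0,0.011,0.0],13],[[0.001,0.016,0.0],20],[[0.001,0.021,0.0],26],[[0.001,0.026,0.0],33]]
[[[0.004,0.004,0.0],6],[[0.007,0.009,0.0],12],[[0.01,0.013,0.0],19],[[0.013,0.017,0.0],25],[[0.016,0.021,0.0],32]]
[[[0.005,0.002,0.0],6],[[0.01,0.004,0.0],13],[[0.015,0.006,0.0],19],[[0.015,0.006,0.02],19],[[0.015,0.006,0.04],19]]
[[[-0.0,-0.0,0.02],0],[[-0.0,-0.0,0.029],0],[[-0.0,-0.0,0.038],0],[[-0.0,-0.0,0.047],0],[[-0.0,-0.0,0.047],0]]
end [4.28400e-01 6.14000e-02 3.50000e-03 7.10127e+01]
[ 3.95662334e-01  4.28951234e-01 -5.46190812e-01 -4.36772312e-06
 -5.95284147e-01 -7.27050399e-01]
```

>>> {"api": "play_rows", "payload": {
  "targets": [
    [[0, 0, -0.016], 0],
    [[0, 0, -0.031], 0],
    [[0, 0, -0.047], 0],
    [[0, 0, -0.063], 0],
    [[0, 0.005, -0.063], 6]
  ]
}}

```text
clock: 6.6
ee_pos: [0.4948, 0.0365, 0.0934]
orientation: [0.003, -0.537, 0.844, -0.001]
wrist_force: [0.1, 0.0, 0.2]
gripper_width: 0.064
finger_force: 0.0
```

>>> {"api": "play_rows", "payload": {
  "targets": [
    [[0, 0.006, 0], 7],
    [[0, 0.011, 0], 13],
    [[0.001, 0.016, 0], 20],
    [[0.001, 0.021, 0], 26],
    [[0.001, 0.026, 0], 33]
  ],
  "claw": 0.4
}}

```text
clock: 7.02
ee_pos: [0.4677, 0.046, 0.0904]
orientation: [0.0, -0.273, 0.962, 0.0]
wrist_force: [0.2, -0.6, -0.1]
gripper_width: 0.0343
finger_force: 0.0
```

>>> {"api": "play_rows", "payload": {
  "targets": [
    [[0.004, 0.004, 0], 6],
    [[0.007, 0.009, 0], 12],
    [[0.01, 0.013, 0], 19],
    [[0.013, 0.017, 0], 25],
    [[0.016, 0.021, 0], 32]
  ]
}}

```text
clock: 7.43
ee_pos: [0.4431, 0.0554, 0.0904]
orientation: [0.0, 0.003, 1.0, 0.0]
wrist_force: [0.8, 0.0, 0.6]
gripper_width: 0.034
finger_force: 0.0
```

>>> {"api": "play_rows", "payload": {
  "targets": [
    [[0.005, 0.002, 0], 6],
    [[0.01, 0.004, 0], 13],
    [[0.015, 0.006, 0], 19],
    [[0.015, 0.006, 0], 19],
    [[0.015, 0.006, 0], 19]
  ]
}}

```text
clock: 7.85
ee_pos: [0.4284, 0.0614, 0.0905]
orientation: [0.0, 0.163, 0.987, 0.0]
wrist_force: [0.9, -0.2, -0.5]
gripper_width: 0.0344
finger_force: 0.0
```

```bash
python3 - <<'E'
from h import *
x,y=jw(-78,0)
plan([(x,y,.03,71,20),(x,y,.003,71,10)])
o=[]
for n in("top","scene"):
    p,d=vision.snapshot(n); np.savez(n+"1.npz",p=p,d=d)
    im=cv2.convertScaleAbs(ortho(n,p,JO,JY,.032),alpha=1.5,beta=-20)
    for k in range(-60,61,20): cv2.putText(im,str(k),(0,int((60-k)*3)),0,.35,(255,0,0)); cv2.putText(im,str(k),(int((66-k)*3),358),0,.35,(255,0,0))
    o.append(im)
cv2.imwrite("pics/a3.png",np.hstack(o)[:,:,::-1])
E
```

```text
now [0.4284 0.0614 0.0905] psi 71.2 tilt [ 0.  0. -1.] t 7.85 F [ 0.9 -0.2 -0.5] w 0.0344
[[[-0.0,-0.0,0.015],0],[[-0.0,-0.0,0.03],0],[[-0.0,-0.0,0.045],0],[[-0.0,-0.0,0.06],0],[[-0.0,-0.0,0.069],0]]
[[[-0.0,-0.0,0.009],0],[[-0.0,-0.0,0.018],0],[[-0.0,-0.0,0.018],0],[[-0.0,-0.0,0.018],0],[[-0.0,-0.0,0.018],0]]
end [4.28400e-01 6.14000e-02 3.50000e-03 7.11953e+01]
```

View pics/a3.png

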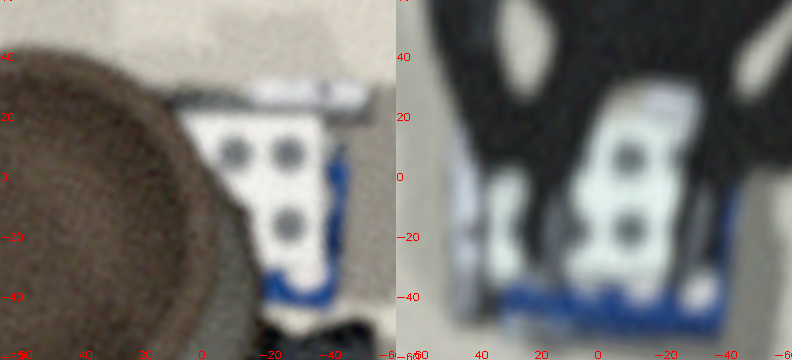

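Plate 3 lies square on top, with its edges near x -28..22. The blue plate 2 sticks out on the -x and -y sides, and the fence lines match the jig pose. Next: lower the fingers and push +x (tool -x).

>>> {"api": "play_rows", "payload": {
  "targets": [
    [[0, 0, 0.015], 0],
    [[0, 0, 0.03], 0],
    [[0, 0, 0.045], 0],
    [[0, 0, 0.06], 0],
    [[0, 0, 0.069], 0]
  ]
}}

```text
clock: 8.37
ee_pos: [0.4281, 0.061, 0.02]
orientation: [-0.001, 0.164, 0.986, -0.0]
wrist_force: [0.8, 0.1, 0.5]
gripper_width: 0.0341
finger_force: 0.0
```

>>> {"api": "play_rows", "payload": {
  "targets": [
    [[0, 0, 0.009], 0],
    [[0, 0, 0.018], 0],
    [[-0.004, 0, 0.018], 0],
    [[-0.008, 0, 0.018], 0],
    [[-0.012, 0, 0.018], 0]
  ]
}}

```text
clock: 8.78
ee_pos: [0.4408, 0.0575, 0.0037]
orientation: [0.0, 0.165, 0.986, 0.0]
wrist_force: [-0.3, 0.9, 0.1]
gripper_width: 0.0338
finger_force: 0.0
```

>>> {"api": "play_rows", "payload": {
  "targets": [
    [[-0.004, 0, 0], 0],
    [[-0.008, 0, 0], 0],
    [[-0.012, 0, 0], 0],
    [[-0.015, 0, 0], 0],
    [[-0.018, 0, 0], 0]
  ]
}}

```text
clock: 9.2
ee_pos: [0.457, 0.0513, 0.0034]
orientation: [-0.0, 0.165, 0.986, 0.0]
wrist_force: [-0.2, 0.7, 0.1]
gripper_width: 0.0337
finger_force: 0.4
```

>>> {"api": "play_rows", "payload": {
  "targets": [
    [[-0.001, 0, 0], 0],
    [[-0.002, 0, 0], 0],
    [[-0.003, 0, 0], 0],
    [[-0.004, 0, 0], 0],
    [[-0.005, 0, 0], 0]
  ]
}}

```text
clock: 9.62
ee_pos: [0.4612, 0.0498, 0.0033]
orientation: [-0.0, 0.165, 0.986, -0.0]
wrist_force: [-0.2, -0.7, 1.7]
gripper_width: 0.034
finger_force: 0.5
```

>>> {"api": "play_rows", "payload": {
  "targets": [
    [[-0.001, 0, 0], 0],
    [[-0.002, 0, 0], 0],
    [[-0.003, 0, 0], 0],
    [[-0.004, 0, 0], 0],
    [[-0.005, 0, 0], 0]
  ]
}}

```text
clock: 10.03
ee_pos: [0.4658, 0.0481, 0.0032]
orientation: [-0.0, 0.165, 0.986, -0.0]
wrist_force: [-2.3, -0.6, 1.1]
gripper_width: 0.0342
finger_force: 1.1
```

>>> {"api": "play_rows", "payload": {
  "targets": [
    [[-0.0004, 0, 0], 0],
    [[-0.0008, 0, 0], 0],
    [[-0.0012, 0, 0], 0],
    [[-0.0016, 0, 0], 0],
    [[-0.002, 0, 0], 0]
  ]
}}

```text
clock: 10.45
ee_pos: [0.4677, 0.0477, 0.0032]
orientation: [-0.0, 0.165, 0.986, -0.0]
wrist_force: [-4.4, 3.0, 1.2]
gripper_width: 0.034
finger_force: 2.5
```

```bash
cat >> h.py <<'E'
def jl(P):
    a=np.radians(JY); d=(np.array(P[:2])-JO)*1000; return np.array([d@[np.cos(a),np.sin(a)],d@[-np.sin(a),np.cos(a)]]).round(2)
E
python3 - <<'E'
from h import *
P,psi,M,s=pose(); print(jl(P),psi,P,s["wrist_force"],s["gripper_width"])
E
```

```text
[-36.51  -0.04] 71.00897707659836 [0.46766996 0.04765232 0.00324615] [-4.37277676  3.03594713  1.24149431] 0.0340112618125605
```

>>> {"api": "play_rows", "payload": {
  "targets": [
    [[-0.0003, 0, 0], 0],
    [[-0.0006, 0, 0], 0],
    [[-0.0009, 0, 0], 0],
    [[-0.0012, 0, 0], 0],
    [[-0.0015, 0, 0], 0]
  ]
}}

```text
clock: 10.87
ee_pos: [0.4676, 0.0473, 0.0031]
orientation: [-0.002, 0.165, 0.986, -0.001]
wrist_force: [-9.0, 7.0, 4.6]
gripper_width: 0.0342
finger_force: 5.2
```

>>> {"api": "play_rows", "payload": {
  "targets": [
    [[-0.0003, 0, 0], 0],
    [[-0.0006, 0, 0], 0],
    [[-0.0009, 0, 0], 0],
    [[-0.0012, 0, 0], 0],
    [[-0.0015, 0, 0], 0]
  ]
}}

```text
clock: 11.28
ee_pos: [0.4675, 0.0469, 0.0029]
orientation: [-0.003, 0.165, 0.986, -0.001]
wrist_force: [-12.0, 10.3, 6.1]
gripper_width: 0.0341
finger_force: 7.5
```

```bash
python3 - <<'E'
from h import *
x0,y0=jw(-55,0); x,y=jw(0,-75)
plan([(x0,y0,.003,71,10),(x0,y0,.07,71,25),(x,y,.07,161,30),(x,y,.03,161,20),(x,y,.0035,161,10)])
E
```

```text
now [0.4675 0.0469 0.0029] psi 71.0 tilt [-0.006 -0.001 -1.   ] t 11.2833 F [-12.   10.3   6.1] w 0.0341
[[[0.009,0.0,-0.0],0],[[0.019,0.001,-0.0],0],[[0.019,0.001,-0.022],0],[[0.019,0.001,-0.045],0],[[0.019,0.001,-0.067],0]]
[[[-0.004,-0.006,-0.0],-6],[[-0.008,-0.011,-0.0],-13],[[-0.012,-0.016,-0.0],-19],[[-0.016,-0.022,-0.0],-26],[[-0.02,-0.027,-0.0],-32]]
[[[-0.001,-0.007,-0.0],-7],[[-0.001,-0.013,-0.0],-13],[[-0.001,-0.02,-0.0],-19],[[-0.002,-0.026,-0.0],-26],[[-0.002,-0.033,-0.0],-32]]
[[[0.003,-0.006,-0.0],-7],[[0.006,-0.012,-0.0],-13],[[0.009,-0.018,-0.0],-20],[[0.012,-0.024,-0.0],-26],[[0.012,-0.024,0.013],-26]]
[[[-0.0,0.0,0.014],0],[[-0.0,0.0,0.027],0],[[-0.0,0.0,0.036],0],[[-0.0,0.0,0.045],0],[[-0.0,0.0,0.053],0]]
end [ 4.779000e-01 -3.520000e-02  3.900000e-03  1.610359e+02]
```

>>> {"api": "play_rows", "payload": {
  "targets": [
    [[0.011, 0, 0], 0],
    [[0.021, 0, 0], 0],
    [[0.021, 0, -0.022], 0],
    [[0.021, 0, -0.045], 0],
    [[0.021, 0, -0.067], 0]
  ]
}}

```text
clock: 11.7
ee_pos: [0.4509, 0.0536, 0.0712]
orientation: [0.0, 0.165, 0.986, -0.0]
wrist_force: [0.1, 0.3, 0.0]
gripper_width: 0.0343
finger_force: 0.0
```

>>> {"api": "play_rows", "payload": {
  "targets": [
    [[-0.004, -0.006, 0], -6],
    [[-0.008, -0.011, 0], -13],
    [[-0.012, -0.016, 0], -19],
    [[-0.016, -0.022, 0], -26],
    [[-0.02, -0.027, 0], -32]
  ],
  "claw": 0.15
}}

```text
clock: 12.12
ee_pos: [0.4614, 0.0213, 0.0706]
orientation: [0.001, -0.116, 0.993, 0.0]
wrist_force: [-0.2, 0.3, 0.2]
gripper_width: 0.0126
finger_force: 0.0
```

>>> {"api": "play_rows", "payload": {
  "targets": [
    [[-0.001, -0.007, 0], -7],
    [[-0.001, -0.013, 0], -13],
    [[-0.001, -0.02, 0], -19],
    [[-0.002, -0.026, 0], -26],
    [[-0.002, -0.033, 0], -32]
  ]
}}

```text
clock: 12.53
ee_pos: [0.471, -0.0103, 0.0705]
orientation: [0.001, -0.386, 0.923, -0.0]
wrist_force: [-0.3, 0.1, -0.3]
gripper_width: 0.0131
finger_force: 0.0
```

>>> {"api": "play_rows", "payload": {
  "targets": [
    [[0.003, -0.006, 0], -7],
    [[0.006, -0.012, 0], -13],
    [[0.009, -0.018, 0], -20],
    [[0.012, -0.024, 0], -26],
    [[0.012, -0.024, 0], -26]
  ]
}}

```text
clock: 12.95
ee_pos: [0.4795, -0.0362, 0.0705]
orientation: [0.001, -0.581, 0.814, -0.0]
wrist_force: [-0.1, -0.3, -0.2]
gripper_width: 0.0129
finger_force: 0.0
```

```bash
python3 - <<'E'
from h import *
x,y=jw(0,-75); print(jl(pose()[0]))
plan([(x,y,.03,161,20),(x,y,.0035,161,10)])
o=[]
for n in("top","scene"):
    p,d=vision.snapshot(n); np.savez(n+"2.npz",p=p,d=d)
    im=cv2.convertScaleAbs(ortho(n,p,JO,JY,.032),alpha=1.5,beta=-20)
    for k in range(-60,61,20): cv2.putText(im,str(k),(0,int((60-k)*3)),0,.35,(255,0,0)); cv2.putText(im,str(k),(int((66-k)*3),358),0,.35,(255,0,0))
    o.append(im)
cv2.imwrite("pics/a4.png",np.hstack(o)[:,:,::-1])
E
```

```text
[  1.97 -75.5 ]
now [ 0.4795 -0.0362  0.0705] psi 161.1 tilt [ 0.002 -0.    -1.   ] t 12.95 F [-0.1 -0.3 -0.2] w 0.0129
[[[-0.0,0.001,0.013],0],[[-0.0,0.001,0.027],0],[[-0.0,0.002,0.04],0],[[-0.0,0.002,0.049],0],[[-0.0,0.002,0.058],0]]
[[[-0.0,-0.0,0.009],0],[[-0.0,-0.0,0.009],0],[[-0.0,-0.0,0.009],0],[[-0.0,-0.0,0.009],0],[[-0.0,-0.0,0.009],0]]
end [ 4.776000e-01 -3.560000e-02  3.500000e-03  1.610573e+02]
```

View pics/a4.png

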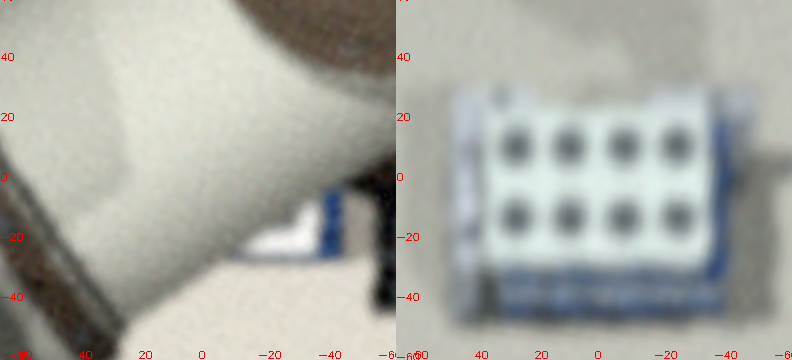

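In the scene view the top plate and the lower plates line up along -x, with blue still overhanging on the -y side. Next I push +y.

>>> {"api": "play_rows", "payload": {
  "targets": [
    [[0, 0.001, 0.013], 0],
    [[0, 0.002, 0.027], 0],
    [[0, 0.002, 0.04], 0],
    [[0, 0.002, 0.05], 0],
    [[0, 0.002, 0.058], 0]
  ]
}}

```text
clock: 13.47
ee_pos: [0.4768, -0.0347, 0.0116]
orientation: [-0.0, -0.58, 0.815, 0.0]
wrist_force: [0.4, -0.6, -0.3]
gripper_width: 0.0127
finger_force: 0.0
```

>>> {"api": "play_rows", "payload": {
  "targets": [
    [[0, 0, 0.005], 0],
    [[0, 0, 0.009], 0],
    [[-0.004, 0, 0.009], 0],
    [[-0.008, 0, 0.009], 0],
    [[-0.012, 0, 0.009], 0]
  ]
}}

```text
clock: 13.88
ee_pos: [0.4817, -0.0232, 0.0038]
orientation: [0.001, -0.581, 0.814, -0.0]
wrist_force: [-0.1, -0.8, 0.3]
gripper_width: 0.0132
finger_force: 0.0
```

>>> {"api": "play_rows", "payload": {
  "targets": [
    [[-0.002, 0, 0], 0],
    [[-0.004, 0, 0], 0],
    [[-0.006, 0, 0], 0],
    [[-0.008, 0, 0], 0],
    [[-0.009, 0, 0], 0]
  ]
}}

```text
clock: 14.3
ee_pos: [0.4839, -0.0151, 0.0034]
orientation: [-0.0, -0.581, 0.814, 0.0]
wrist_force: [0.2, -0.9, 1.1]
gripper_width: 0.0127
finger_force: 0.5
```

>>> {"api": "play_rows", "payload": {
  "targets": [
    [[-0.001, 0, 0], 0],
    [[-0.002, 0, 0], 0],
    [[-0.003, 0, 0], 0],
    [[-0.004, 0, 0], 0],
    [[-0.0045, 0, 0], 0]
  ]
}}

```text
clock: 14.72
ee_pos: [0.4854, -0.011, 0.0033]
orientation: [-0.0, -0.581, 0.814, 0.0]
wrist_force: [-1.1, -2.1, 0.7]
gripper_width: 0.0133
finger_force: 0.8
```

>>> {"api": "play_rows", "payload": {
  "targets": [
    [[-0.0003, 0, 0], 0],
    [[-0.0006, 0, 0], 0],
    [[-0.0009, 0, 0], 0],
    [[-0.0012, 0, 0], 0],
    [[-0.0015, 0, 0], 0]
  ]
}}

```text
clock: 15.13
ee_pos: [0.4855, -0.0101, 0.0033]
orientation: [-0.001, -0.581, 0.814, -0.0]
wrist_force: [-0.1, -7.3, 0.7]
gripper_width: 0.0131
finger_force: 3.2
```

>>> {"api": "play_rows", "payload": {
  "targets": [
    [[-0.0003, 0, 0], 0],
    [[-0.0006, 0, 0], 0],
    [[-0.0009, 0, 0], 0],
    [[-0.0012, 0, 0], 0],
    [[-0.0015, 0, 0], 0]
  ]
}}

```text
clock: 15.55
ee_pos: [0.4852, -0.01, 0.0033]
orientation: [-0.002, -0.581, 0.814, 0.0]
wrist_force: [0.6, -13.2, 2.8]
gripper_width: 0.0125
finger_force: 6.1
```

>>> {"api": "play_rows", "payload": {
  "targets": [
    [[-0.0003, 0, 0], 0],
    [[-0.0006, 0, 0], 0],
    [[-0.0009, 0, 0], 0],
    [[-0.001, 0, 0], 0],
    [[-0.001, 0, 0], 0]
  ]
}}

```text
clock: 15.97
ee_pos: [0.485, -0.0099, 0.0033]
orientation: [-0.003, -0.58, 0.814, 0.0]
wrist_force: [0.8, -16.2, 3.7]
gripper_width: 0.0128
finger_force: 7.5
```

```bash
python3 - <<'E'
from h import *
print(jl(pose()[0]))
x0,y0=jw(0,-65); x1,y1=jw(-60,0)
plan([(x0,y0,.0035,161,10),(x0,y0,.07,161,25),(x1,y1,.07,71,30)])
E
```

```text
[ -1.39 -48.86]
now [ 0.485  -0.0099  0.0033] psi 161.0 tilt [-0.004 -0.003 -1.   ] t 15.9667 F [  0.8 -16.2   3.7] w 0.0128
[[[0.008,-0.001,-0.0],0],[[0.016,-0.001,-0.0],0],[[0.016,-0.001,-0.022],0],[[0.016,-0.001,-0.045],0],[[0.016,-0.001,-0.067],0]]
[[[-0.004,0.004,0.0],6],[[-0.009,0.008,0.0],13],[[-0.014,0.012,0.0],19],[[-0.018,0.017,0.0],26],[[-0.023,0.021,0.0],32]]
[[[-0.002,0.006,0.0],7],[[-0.003,0.012,0.0],13],[[-0.005,0.018,0.0],19],[[-0.007,0.024,0.0],26],[[-0.008,0.031,0.0],32]]
[[[0.001,0.006,0.0],7],[[0.003,0.012,0.0],13],[[0.005,0.018,0.0],20],[[0.007,0.024,0.0],26],[[0.007,0.024,0.0],26]]
end [4.45200e-01 5.53000e-02 7.03000e-02 7.09519e+01]
```

>>> {"api": "play_rows", "payload": {
  "targets": [
    [[0.006, 0, 0], 0],
    [[0.018, 0, 0], 0],
    [[0.018, 0, -0.022], 0],
    [[0.018, 0, -0.045], 0],
    [[0.018, 0, -0.067], 0]
  ]
}}

```text
clock: 16.38
ee_pos: [0.4806, -0.0244, 0.0709]
orientation: [-0.0, -0.581, 0.814, 0.0]
wrist_force: [0.6, -0.3, -0.1]
gripper_width: 0.0128
finger_force: 0.0
```

>>> {"api": "play_rows", "payload": {
  "targets": [
    [[-0.004, 0.004, 0], 6],
    [[-0.009, 0.008, 0], 13],
    [[-0.014, 0.012, 0], 19],
    [[-0.018, 0.017, 0], 26],
    [[-0.023, 0.021, 0], 32]
  ],
  "claw": 0.4
}}

```text
clock: 16.8
ee_pos: [0.4683, 0.0047, 0.0704]
orientation: [0.001, -0.331, 0.944, 0.0]
wrist_force: [0.4, 0.2, -0.1]
gripper_width: 0.034
finger_force: 0.0
```

>>> {"api": "play_rows", "payload": {
  "targets": [
    [[-0.002, 0.006, 0], 7],
    [[-0.003, 0.012, 0], 13],
    [[-0.005, 0.018, 0], 19],
    [[-0.007, 0.024, 0], 26],
    [[-0.008, 0.031, 0], 32]
  ]
}}

```text
clock: 17.22
ee_pos: [0.4554, 0.0339, 0.0703]
orientation: [0.001, -0.058, 0.998, 0.0]
wrist_force: [0.2, -0.1, -0.3]
gripper_width: 0.0339
finger_force: 0.0
```

>>> {"api": "play_rows", "payload": {
  "targets": [
    [[0.001, 0.006, 0], 7],
    [[0.003, 0.012, 0], 13],
    [[0.005, 0.018, 0], 20],
    [[0.007, 0.024, 0], 26],
    [[0.007, 0.024, 0], 26]
  ]
}}

```text
clock: 17.63
ee_pos: [0.4451, 0.0571, 0.0704]
orientation: [0.0, 0.165, 0.986, 0.0]
wrist_force: [0.2, -0.6, 0.4]
gripper_width: 0.0343
finger_force: 0.0
```

```bash
python3 - <<'E'
from h import *
x,y=jw(-60,0); print(jl(pose()[0])); x2,y2=jw(-42,0)
plan([(x,y,.03,71,20),(x,y,.0035,71,10),(x2,y2,.0035,71,4)])
E
```

```text
[-60.9    1.59]
now [0.4451 0.0571 0.0704] psi 71.0 tilt [ 0.001  0.001 -1.   ] t 17.6333 F [ 0.2 -0.6  0.4] w 0.0343
[[[-0.0,-0.001,0.013],0],[[-0.001,-0.001,0.027],0],[[-0.001,-0.002,0.04],0],[[-0.001,-0.002,0.049],0],[[-0.001,-0.002,0.058],0]]
[[[0.0,0.0,0.009],0],[[-0.003,0.0,0.009],0],[[-0.007,0.0,0.009],0],[[-0.011,0.0,0.009],0],[[-0.014,0.0,0.009],0]]
[[[-0.004,0.0,-0.0],0],[[-0.004,0.0,-0.0],0],[[-0.004,0.0,-0.0],0],[[-0.004,0.0,-0.0],0],[[-0.004,0.0,-0.0],0]]
end [4.62400e-01 4.90000e-02 3.40000e-03 7.09726e+01]
```

>>> {"api": "play_rows", "payload": {
  "targets": [
    [[0, -0.001, 0.013], 0],
    [[-0.001, -0.001, 0.027], 0],
    [[-0.001, -0.002, 0.04], 0],
    [[-0.001, -0.002, 0.05], 0],
    [[-0.001, -0.002, 0.058], 0]
  ]
}}

```text
clock: 18.05
ee_pos: [0.4456, 0.054, 0.0115]
orientation: [-0.0, 0.164, 0.986, 0.0]
wrist_force: [-0.3, 0.3, -0.1]
gripper_width: 0.0341
finger_force: 0.0
```

>>> {"api": "play_rows", "payload": {
  "targets": [
    [[0, 0, 0.009], 0],
    [[-0.003, 0, 0.009], 0],
    [[-0.007, 0, 0.009], 0],
    [[-0.011, 0, 0.009], 0],
    [[-0.015, 0, 0.009], 0]
  ]
}}

```text
clock: 18.47
ee_pos: [0.461, 0.0495, 0.0039]
orientation: [0.001, 0.165, 0.986, 0.0]
wrist_force: [0.0, 0.3, 0.7]
gripper_width: 0.0341
finger_force: 0.0
```

>>> {"api": "play_rows", "payload": {
  "targets": [
    [[-0.002, 0, 0], 0],
    [[-0.004, 0, 0], 0],
    [[-0.006, 0, 0], 0],
    [[-0.0065, 0, 0], 0],
    [[-0.007, 0, 0], 0]
  ]
}}

```text
clock: 18.88
ee_pos: [0.4665, 0.0471, 0.0034]
orientation: [0.0, 0.165, 0.986, 0.0]
wrist_force: [0.5, 0.6, 0.0]
gripper_width: 0.0342
finger_force: 0.0
```

>>> {"api": "play_rows", "payload": {
  "targets": [
    [[-0.0005, 0, 0], 0],
    [[-0.001, 0, 0], 0],
    [[-0.0015, 0, 0], 0],
    [[-0.002, 0, 0], 0],
    [[-0.0025, 0, 0], 0]
  ]
}}

```text
clock: 19.3
ee_pos: [0.4672, 0.0462, 0.0031]
orientation: [-0.001, 0.165, 0.986, -0.001]
wrist_force: [-6.3, 6.2, 3.2]
gripper_width: 0.0341
finger_force: 3.8
```

>>> {"api": "play_rows", "payload": {
  "targets": [
    [[-0.0005, 0, 0], 0],
    [[-0.001, 0, 0], 0],
    [[-0.0015, 0, 0], 0],
    [[-0.0015, 0, 0], 0],
    [[-0.0015, 0, 0], 0]
  ]
}}

```text
clock: 19.72
ee_pos: [0.4671, 0.0458, 0.0028]
orientation: [-0.003, 0.165, 0.986, -0.001]
wrist_force: [-8.9, 7.2, 4.1]
gripper_width: 0.0343
finger_force: 5.3
```

```bash
python3 - <<'E'
from h import *
print(jl(pose()[0]))
x0,y0=jw(-60,0); x1,y1=jw(0,-75)
plan([(x0,y0,.0035,71,10),(x0,y0,.10,71,30),(x0-.03,y0+.15,.15,71,35)])
E
```

```text
[-36.47  -2.03]
now [0.4671 0.0458 0.0028] psi 71.0 tilt [-0.006 -0.001 -1.   ] t 19.7167 F [-8.9  7.2  4.1] w 0.0343
[[[0.008,0.001,-0.0],0],[[0.016,0.001,-0.0],0],[[0.024,0.002,-0.001],0],[[0.024,0.002,-0.025],0],[[0.024,0.002,-0.049],0]]
[[[-0.0,0.0,-0.024],0],[[-0.0,0.0,-0.048],0],[[0.015,0.026,-0.058],0],[[0.03,0.053,-0.068],0],[[0.046,0.079,-0.078],0]]
[[[0.015,0.027,-0.01],0],[[0.031,0.053,-0.02],0],[[0.031,0.053,-0.02],0],[[0.031,0.053,-0.02],0],[[0.031,0.053,-0.02],0]]
end [ 0.4151  0.2053  0.1498 71.0223]
```

```bash
python3 - <<'E'
from h import *
x0,y0=jw(-58,0)
plan([(x0,y0,.0035,71,10),(x0,y0,.12,71,35),(.50,.22,.13,140,35),(.621,.2775,.12,205,35)])
E
```

```text
now [0.4671 0.0458 0.0028] psi 71.0 tilt [-0.006 -0.001 -1.   ] t 19.7167 F [-8.9  7.2  4.1] w 0.0343
[[[0.007,0.001,-0.0],0],[[0.014,0.001,-0.0],0],[[0.022,0.002,-0.001],0],[[0.022,0.002,-0.03],0],[[0.022,0.002,-0.059],0]]
[[[-0.0,0.0,-0.029],0],[[-0.0,0.0,-0.058],0],[[-0.0,0.017,-0.059],-7],[[0.0,0.035,-0.06],-14],[[0.001,0.052,-0.061],-21]]
[[[-0.006,0.016,-0.001],-7],[[-0.012,0.033,-0.002],-13],[[-0.018,0.049,-0.003],-20],[[-0.024,0.065,-0.004],-27],[[-0.03,0.082,-0.005],-34]]
[[[-0.013,0.01,-0.001],-7],[[-0.027,0.021,-0.002],-14],[[-0.041,0.018,-0.001],-20],[[-0.054,0.016,-0.0],-27],[[-0.067,0.013,0.001],-33]]
[[[-0.01,-0.009,0.001],-7],[[-0.019,-0.018,0.002],-13],[[-0.029,-0.028,0.003],-20],[[-0.039,-0.037,0.004],-26],[[-0.048,-0.046,0.005],-33]]
[[[-0.003,-0.013,0.001],-6],[[-0.007,-0.026,0.002],-13],[[-0.007,-0.026,0.002],-13],[[-0.007,-0.026,0.002],-13],[[-0.007,-0.026,0.002],-13]]
end [6.206000e-01 2.778000e-01 1.198000e-01 2.050223e+02]
```

>>> {"api": "play_rows", "payload": {
  "targets": [
    [[0.007, 0, 0], 0],
    [[0.014, 0, 0], 0],
    [[0.024, 0.002, 0], 0],
    [[0.024, 0.002, -0.03], 0],
    [[0.024, 0.002, -0.059], 0]
  ]
}}

```text
clock: 20.13
ee_pos: [0.4462, 0.0552, 0.0618]
orientation: [-0.002, 0.165, 0.986, -0.002]
wrist_force: [1.4, 0.5, 1.1]
gripper_width: 0.0341
finger_force: 0.0
```

>>> {"api": "play_rows", "payload": {
  "targets": [
    [[0, 0, -0.029], 0],
    [[0, 0, -0.058], 0],
    [[0, 0.017, -0.059], -7],
    [[0, 0.035, -0.06], -14],
    [[0.001, 0.052, -0.061], -21]
  ],
  "claw": 1.0
}}

```text
clock: 20.55
ee_pos: [0.4643, 0.1059, 0.1243]
orientation: [0.001, -0.02, 1.0, 0.001]
wrist_force: [0.9, -0.5, -1.0]
gripper_width: 0.0851
finger_force: 0.0
```

>>> {"api": "play_rows", "payload": {
  "targets": [
    [[-0.006, 0.016, -0.001], -7],
    [[-0.012, 0.033, -0.002], -13],
    [[-0.018, 0.049, -0.003], -20],
    [[-0.024, 0.065, -0.004], -27],
    [[-0.03, 0.082, -0.005], -34]
  ]
}}

```text
clock: 20.97
ee_pos: [0.4908, 0.1889, 0.1283]
orientation: [0.0, -0.312, 0.95, 0.0]
wrist_force: [-0.4, 0.4, 0.4]
gripper_width: 0.0853
finger_force: 0.0
```

>>> {"api": "play_rows", "payload": {
  "targets": [
    [[-0.013, 0.01, -0.001], -7],
    [[-0.027, 0.021, -0.002], -14],
    [[-0.041, 0.018, -0.001], -20],
    [[-0.054, 0.016, 0], -27],
    [[-0.067, 0.013, 0.001], -33]
  ]
}}

```text
clock: 21.38
ee_pos: [0.5376, 0.2388, 0.1272]
orientation: [0.0, -0.569, 0.822, -0.0]
wrist_force: [-0.1, 0.1, -1.0]
gripper_width: 0.0854
finger_force: 0.0
```

>>> {"api": "play_rows", "payload": {
  "targets": [
    [[-0.01, -0.009, 0.001], -7],
    [[-0.019, -0.018, 0.002], -13],
    [[-0.029, -0.028, 0.003], -20],
    [[-0.039, -0.037, 0.004], -26],
    [[-0.048, -0.046, 0.005], -33]
  ]
}}

```text
clock: 21.8
ee_pos: [0.598, 0.2669, 0.122]
orientation: [0.0, 0.779, -0.627, 0.0]
wrist_force: [-0.1, -0.3, -1.5]
gripper_width: 0.0853
finger_force: 0.0
```

>>> {"api": "play_rows", "payload": {
  "targets": [
    [[-0.003, -0.013, 0.001], -6],
    [[-0.007, -0.026, 0.002], -13],
    [[-0.007, -0.026, 0.002], -13],
    [[-0.007, -0.026, 0.002], -13],
    [[-0.007, -0.026, 0.002], -13]
  ]
}}

```text
clock: 22.22
ee_pos: [0.621, 0.2784, 0.12]
orientation: [0.0, 0.843, -0.538, -0.0]
wrist_force: [0.2, 0.2, 0.0]
gripper_width: 0.0854
finger_force: 0.0
```

```bash
python3 - <<'E'
from h import *
plan([(.621,.2775,.05,205,25),(.621,.2775,.016,205,12)])
o=[]
for n in("top","scene"):
    p,d=vision.snapshot(n); np.savez(n+"3.npz",p=p,d=d)
    im=cv2.convertScaleAbs(ortho(n,p,JO,JY,.032),alpha=1.5,beta=-20)
    for k in range(-60,61,20): cv2.putText(im,str(k),(0,int((60-k)*3)),0,.35,(255,0,0)); cv2.putText(im,str(k),(int((66-k)*3),358),0,.35,(255,0,0))
    o.append(im)
cv2.imwrite("pics/a5.png",np.hstack(o)[:,:,::-1])
E
```

```text
now [0.621  0.2784 0.12  ] psi -155.1 tilt [-0.001 -0.    -1.   ] t 22.2167 F [0.2 0.2 0. ] w 0.0854
[[[0.0,0.0,0.023],0],[[0.001,0.0,0.047],0],[[0.001,0.0,0.07],0],[[0.001,0.0,0.081],0],[[0.001,0.0,0.093],0]]
[[[-0.0,0.0,0.011],0],[[-0.0,0.0,0.011],0],[[-0.0,0.0,0.011],0],[[-0.0,0.0,0.011],0],[[-0.0,0.0,0.011],0]]
end [ 6.214000e-01  2.775000e-01  1.600000e-02 -1.551032e+02]
```

View pics/a5.png

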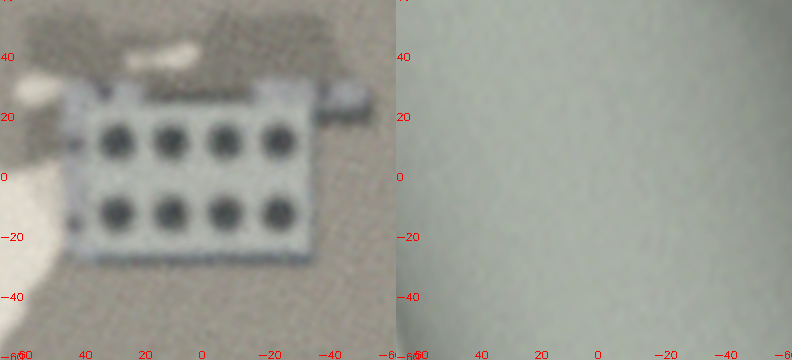

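The top view shows the squared stack: the white plate is flush with both fences, spots symmetric at x ±12, and no lower plate sticks out. The arm blocks the scene view. Now I grasp the block.

>>> {"api": "play_rows", "payload": {
  "targets": [
    [[0, 0, 0.023], 0],
    [[0.001, 0, 0.047], 0],
    [[0.001, 0, 0.07], 0],
    [[0.001, 0, 0.08], 0],
    [[0.001, 0, 0.09], 0]
  ]
}}

```text
clock: 22.73
ee_pos: [0.6218, 0.2772, 0.0295]
orientation: [0.001, 0.843, -0.537, -0.0]
wrist_force: [0.2, -0.3, 0.6]
gripper_width: 0.0855
finger_force: 0.0
```

>>> {"api": "play_rows", "payload": {
  "targets": [
    [[0, 0, 0.01], 0],
    [[0, 0, 0.018], 0],
    [[0, 0, 0.022], 0],
    [[0, 0, 0.022], 0],
    [[0, 0, 0.022], 0]
  ]
}}

```text
clock: 23.15
ee_pos: [0.6227, 0.2778, 0.0087]
orientation: [-0.0, 0.843, -0.537, 0.0]
wrist_force: [0.7, 0.3, -1.1]
gripper_width: 0.0854
finger_force: 0.0
```

>>> {"api": "play_rows", "payload": {
  "targets": [
    [[0, 0, 0], 0],
    [[0, 0, 0], 0],
    [[0, 0, 0], 0],
    [[0, 0, 0], 0],
    [[0, 0, 0], 0]
  ],
  "claw": 0.3,
  "grip_force": 40
}}

```text
clock: 23.57
ee_pos: [0.6228, 0.278, 0.0093]
orientation: [-0.001, 0.844, -0.537, 0.0]
wrist_force: [-0.8, 1.2, 3.0]
gripper_width: 0.0515
finger_force: 44.4
```

>>> {"api": "play_rows", "payload": {
  "targets": [
    [[0, 0, 0], 0],
    [[0, 0, 0], 0],
    [[0, 0, 0], 0],
    [[0, 0, 0], 0],
    [[0, 0, 0], 0]
  ]
}}

```text
clock: 23.98
ee_pos: [0.6228, 0.278, 0.0092]
orientation: [-0.001, 0.844, -0.537, 0.0]
wrist_force: [-1.3, 0.3, 5.5]
gripper_width: 0.0513
finger_force: 44.6
```

```bash
python3 - <<'E'
from h import *
P=pose()[0]; x,y=jw(0,0)
plan([(P[0],P[1],.02,205,6),(P[0],P[1],.10,205,22),(x,y,.10,161,22)])
E
```

```text
now [0.6228 0.278  0.0092] psi -155.0 tilt [ 0.001  0.001 -1.   ] t 23.9833 F [-1.3  0.3  5.5] w 0.0513
[[[0.0,0.0,-0.005],0],[[0.0,0.0,-0.011],0],[[0.0,0.0,-0.031],0],[[0.0,0.0,-0.051],0],[[0.0,0.0,-0.071],0]]
[[[0.0,0.0,-0.02],0],[[0.013,0.016,-0.02],3],[[0.026,0.033,-0.02],7],[[0.039,0.049,-0.02],10],[[0.052,0.065,-0.02],14]]
[[[0.016,0.013,0.0],3],[[0.033,0.026,0.0],6],[[0.049,0.038,0.0],10],[[0.066,0.051,0.0],13],[[0.082,0.064,0.0],16]]
[[[0.02,0.007,0.0],4],[[0.039,0.015,0.0],7],[[0.058,0.022,0.0],11],[[0.078,0.03,0.0],14],[[0.078,0.03,0.0],14]]
end [ 5.021000e-01  3.550000e-02  1.002000e-01 -1.989668e+02]
```

>>> {"api": "play_rows", "payload": {
  "targets": [
    [[0, 0, -0.005], 0],
    [[0, 0, -0.011], 0],
    [[0, 0, -0.031], 0],
    [[0, 0, -0.051], 0],
    [[0, 0, -0.071], 0]
  ]
}}

```text
clock: 24.4
ee_pos: [0.6214, 0.2769, 0.0785]
orientation: [0.002, 0.843, -0.537, -0.001]
wrist_force: [0.4, 1.5, -4.1]
gripper_width: 0.0516
finger_force: 43.5
```

>>> {"api": "play_rows", "payload": {
  "targets": [
    [[0, 0, -0.02], 0],
    [[0.013, 0.016, -0.02], 3],
    [[0.026, 0.033, -0.02], 7],
    [[0.039, 0.049, -0.02], 10],
    [[0.052, 0.065, -0.02], 14]
  ]
}}

```text
clock: 24.82
ee_pos: [0.5839, 0.2018, 0.0984]
orientation: [0.001, 0.771, -0.637, -0.001]
wrist_force: [-0.1, -0.6, -3.7]
gripper_width: 0.0513
finger_force: 43.7
```

>>> {"api": "play_rows", "payload": {
  "targets": [
    [[0.016, 0.013, 0], 3],
    [[0.033, 0.026, 0], 6],
    [[0.049, 0.038, 0], 10],
    [[0.066, 0.051, 0], 13],
    [[0.082, 0.064, 0], 16]
  ]
}}

```text
clock: 25.23
ee_pos: [0.5369, 0.109, 0.0986]
orientation: [-0.001, -0.674, 0.738, 0.0]
wrist_force: [0.0, -0.4, -3.5]
gripper_width: 0.0517
finger_force: 43.8
```

>>> {"api": "play_rows", "payload": {
  "targets": [
    [[0.02, 0.007, 0], 4],
    [[0.039, 0.015, 0], 7],
    [[0.058, 0.022, 0], 11],
    [[0.078, 0.03, 0], 14],
    [[0.078, 0.03, 0], 14]
  ]
}}

```text
clock: 25.65
ee_pos: [0.4977, 0.0321, 0.0984]
orientation: [-0.003, -0.579, 0.816, 0.001]
wrist_force: [-0.5, -0.0, -4.5]
gripper_width: 0.0513
finger_force: 43.6
```

>>> {"api": "play_rows", "payload": {
  "targets": [
    [[0, 0, 0], 0],
    [[0, 0, 0.01], 0],
    [[0, 0, 0.025], 0],
    [[0, 0, 0.04], 0],
    [[0, 0, 0.045], 0]
  ]
}}

```text
clock: 26.07
ee_pos: [0.5006, 0.0354, 0.0523]
orientation: [-0.002, -0.581, 0.814, 0.001]
wrist_force: [-0.4, -0.2, -3.2]
gripper_width: 0.0514
finger_force: 43.5
```

```bash
python3 - <<'E'
from h import *
P=pose()[0]; x,y=jw(0,0);print(jl(P))
plan([(x,y,.042,161,3)])
for n in("scene","top"):
    p,d=vision.snapshot(n); C=cloud(n,d); q=(C[...,:2]-JO)*1000; a=np.radians(JY)
    L=np.stack([q@[np.cos(a),np.sin(a)],q@[-np.sin(a),np.cos(a)],C[...,2]*1000],-1)[d>0]
    k=(L[:,2]>80)&(L[:,2]<96)&(abs(L[:,0])<32)&(abs(L[:,1])<45); print(n,k.sum(),[np.percentile(L[k,i],[3,50,97]).round(1) for i in range(3)] if k.sum()>10 else "")
E
```

```text
[-1.36 -0.86]
now [0.5006 0.0354 0.0523] psi 161.0 tilt [-0.003 -0.001 -1.   ] t 26.0667 F [-0.4 -0.2 -3.2] w 0.0514
[[[-0.0,-0.0,0.003],0],[[-0.0,-0.001,0.005],0],[[-0.001,-0.001,0.008],0],[[-0.001,-0.001,0.01],0],[[-0.001,-0.001,0.01],0]]
end [5.01900e-01 3.61000e-02 4.23000e-02 1.61038e+02]
scene 170 [array([-27.4,  -5.9,  20.8]), array([-28.8,  17. ,  29.5]), array([81., 85., 88.])]
top 97 [array([-26. , -17.2,   3.6]), array([-31.2, -24.5,  26.4]), array([80.7, 84.9, 89.4])]
```

>>> {"api": "play_rows", "payload": {
  "targets": [
    [[0, 0, 0.003], 0],
    [[0, 0, 0.005], 0],
    [[0, 0, 0.007], 0],
    [[0, 0, 0.009], 0],
    [[0, 0, 0.009], 0]
  ]
}}

```text
clock: 26.58
ee_pos: [0.5015, 0.0352, 0.0453]
orientation: [-0.0, -0.581, 0.814, 0.0]
wrist_force: [0.7, 0.3, -3.9]
gripper_width: 0.0514
finger_force: 43.5
```

>>> {"api": "play_rows", "payload": {
  "targets": [
    [[0, 0, 0.0005], 0],
    [[0, 0, 0.001], 0],
    [[0, 0, 0.0015], 0],
    [[0, 0, 0.0015], 0],
    [[0, 0, 0.0015], 0]
  ]
}}

```text
clock: 27.0
ee_pos: [0.5016, 0.0352, 0.0438]
orientation: [0.0, -0.581, 0.814, -0.0]
wrist_force: [0.7, 0.6, -4.0]
gripper_width: 0.0514
finger_force: 43.5
```

Weight still hangs (−4 N); about 2.5 mm to go.

>>> {"api": "play_rows", "payload": {
  "targets": [
    [[0, 0, 0.0005], 0],
    [[0, 0, 0.001], 0],
    [[0, 0, 0.0015], 0],
    [[0, 0, 0.002], 0],
    [[0, 0, 0.002], 0]
  ]
}}

```text
clock: 27.42
ee_pos: [0.5015, 0.0352, 0.0417]
orientation: [-0.0, -0.581, 0.814, 0.0]
wrist_force: [-0.2, -0.2, -4.1]
gripper_width: 0.0517
finger_force: 43.5
```

>>> {"api": "play_rows", "payload": {
  "targets": [
    [[0, 0, 0.0003], 0],
    [[0, 0, 0.0006], 0],
    [[0, 0, 0.0008], 0],
    [[0, 0, 0.0008], 0],
    [[0, 0, 0.0008], 0]
  ]
}}

```text
clock: 27.83
ee_pos: [0.5016, 0.0352, 0.0412]
orientation: [0.0, -0.581, 0.814, -0.0]
wrist_force: [-0.7, 0.1, -0.6]
gripper_width: 0.0512
finger_force: 43.9
```

>>> {"api": "play_rows", "payload": {
  "targets": [
    [[0, 0, 0], 0],
    [[0, 0, 0], 0],
    [[0, 0, 0], 0],
    [[0, 0, 0], 0],
    [[0, 0, 0], 0]
  ],
  "claw": 0.85
}}

```text
clock: 28.25
ee_pos: [0.5018, 0.0353, 0.0412]
orientation: [0.0, -0.581, 0.814, -0.0]
wrist_force: [-0.1, 0.0, -0.1]
gripper_width: 0.0726
finger_force: 0.0
```

>>> {"api": "play_rows", "payload": {
  "targets": [
    [[0, 0, -0.005], 0],
    [[0, 0, -0.015], 0],
    [[0, 0, -0.03], 0],
    [[0, 0, -0.05], 0],
    [[0, 0, -0.07], 0]
  ]
}}

```text
clock: 28.67
ee_pos: [0.5013, 0.0351, 0.1118]
orientation: [-0.0, -0.581, 0.814, 0.0]
wrist_force: [1.6, 1.0, -0.8]
gripper_width: 0.0726
finger_force: 0.0
```

>>> {"api": "play_rows", "payload": {
  "targets": [
    [[0.03, 0, -0.02], 0],
    [[0.06, 0, -0.03], 0],
    [[0.1, 0, -0.04], 0],
    [[0.14, 0, -0.05], 0],
    [[0.18, 0, -0.05], 0]
  ]
}}

```text
clock: 29.08
ee_pos: [0.4436, -0.1364, 0.1637]
orientation: [0.002, -0.582, 0.814, -0.002]
wrist_force: [0.0, -0.2, -0.5]
gripper_width: 0.0727
finger_force: 0.0
```

>>> {"api": "play_rows", "payload": {
  "targets": [
    [[0.02, 0, 0], 0],
    [[0.03, 0, 0], 0],
    [[0.03, 0, 0], 0],
    [[0.03, 0, 0], 0],
    [[0.03, 0, 0], 0]
  ]
}}

```text
clock: 29.5
ee_pos: [0.4337, -0.1627, 0.1611]
orientation: [0.0, -0.581, 0.814, -0.0]
wrist_force: [-0.1, 0.2, 0.1]
gripper_width: 0.0725
finger_force: 0.0
```

```bash
python3 - <<'E'
from h import *
print(pose()[0]); o=[]; a=np.radians(JY)
for n in("top","scene"):
    p,d=vision.snapshot(n); C=cloud(n,d); q=(C[...,:2]-JO)*1000
    L=np.stack([q@[np.cos(a),np.sin(a)],q@[-np.sin(a),np.cos(a)],C[...,2]*1000],-1)[d>0]
    k=(L[:,2]>68)&(L[:,2]<84)&(abs(L[:,0])<50)&(abs(L[:,1])<60); print(n,k.sum(),[np.percentile(L[k,i],[3,50,97]).round(1) for i in range(3)] if k.sum()>10 else "")
    im=cv2.convertScaleAbs(ortho(n,p,JO,JY,.032),alpha=1.5,beta=-20)
    for m in range(-60,61,20): cv2.putText(im,str(m),(0,int((60-m)*3)),0,.35,(255,0,0)); cv2.putText(im,str(m),(int((66-m)*3),358),0,.35,(255,0,0))
    o.append(im)
cv2.imwrite("pics/a6.png",np.hstack(o)[:,:,::-1])
E
```

```text
[ 0.43371895 -0.16271697  0.16107658]
top 0 
scene 380 [array([-25.5,  -3.6,  22.3]), array([-27.6,   0.9,  29.2]), array([69.1, 73.8, 77.1])]
```

View pics/a6.png

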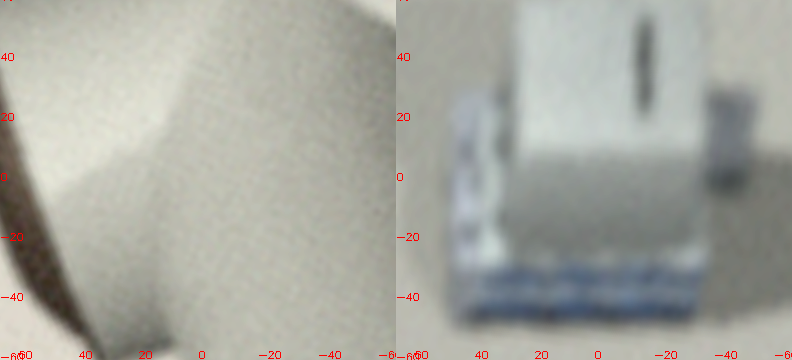

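The block stands upright on the squared stack. Its top reads about 74 mm, with the same -2 mm depth bias as before, and it is centred near (-1.6, 0.9) mm. The plate edges line up and the gripper is clear.

```bash
python3 -c "
from plant import ticket
print(ticket.finish_job())"
```

```text
the job is handed in; nothing more can be done
None
```

I handed the job in at about 30 s of the 72 s allowed: my last pictures show the four plates squared against both fences with the spare on top, and the white block upright near the middle. The hand-in returned no verdict, so whether it passed isn't confirmed.

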